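Nest the planter pots on the saucer

TASK

First clear the brown saucer: stand the tin that is on it upright in the middle of the cork mat. Then gather all the small planter pots, standing and hanging, into one upright nested stack in the middle of the saucer, each pushed fully home in the one below, all the green ones first and the bare aluminium ones from the rail on top of them; leave the flashlight and the shoe horn where they are.

Things in the scene. Friction and masses are not known exactly. Their poses are not given: they have to be found in the camera images.
- green_1: Green metal pot, upright on the bench (may be absent), hollow, open top, 78 mm tall, wall 3 mm. Foot 38 mm across, widening to 57 mm at 50 mm up; there a shoulder steps out to an upright collar, 68 mm across outside, 62 inside, up to the rim. On its own +x side a 20 mm wide hook strap leaves the rim. About 110 g. Origin: centre of the underside, z up through the mouth.
- green_2: Green pot, shape and origin as green_1 (may be absent). Pots nest: foot into the lower pot's mouth until the shoulder rests on the lower rim; the upper then sits 28 mm higher than the lower one, whichever way the hooks point. A gripper closed on the collar must stay in its upper 25 mm to clear the lower pot.
- green_3: Green pot, shape and origin as green_1 (may be absent). Every pot's hook: strap 4 mm thick, flush with the rim, out to 52 mm from the pot's axis along its own +x, then a lip 4 mm thick turned down to 16 mm below the rim; gap between collar and lip 14 mm.
- metal_1: Bare aluminium pot (may be absent), same shape, hook and origin as the green ones: 78 mm tall, 68 mm collar. It starts hanging upright on the rail, its hook (own +x) over the bar, underside 45 mm above the bench; it comes off when lifted straight up by more than 12 mm. Grip across the collar along the rail's length.
- metal_2: Bare aluminium pot (may be absent), same shape, hook and origin as the green ones: 78 mm tall, 68 mm collar. It starts hanging upright on the rail, its hook (own +x) over the bar, underside 45 mm above the bench; it comes off when lifted straight up by more than 12 mm. Grip across the collar along the rail's length.
- metal_3: Bare aluminium pot (may be absent), same shape, hook and origin as the green ones: 78 mm tall, 68 mm collar. It starts hanging upright on the rail, its hook (own +x) over the bar, underside 45 mm above the bench; it comes off when lifted straight up by more than 12 mm. Grip across the collar along the rail's length.
- saucer: Brown ceramic planter saucer lying on the bench, loose, about 600 g: 130 mm across the rim, 18 mm high, flat inner floor about 100 mm across and 6 mm above its underside. Origin: centre of the underside, z up.
- rail: Fixed low pot rail: a dark steel bar 420 mm long (along its own y), 8 mm thick, its top 119 mm above the bench, on two wooden posts at its ends with feet 120 mm long; a wooden spacer bar below it, 18 mm in front of the steel bar's face, keeps the hanging pots upright. Pots hang on its own -x side, their axes 44 mm in front of the bar. Origin: on the bench under the middle of the bar.
- flashlight: White plastic flashlight lying on the bench, 172 mm long along its own x, 44 mm high. Bystander. Origin: centre of the underside.
- shoe_horn: Stainless steel shoe horn lying on the bench, about 200 mm long along its own x, 36 mm wide, 5 mm high. Bystander. Origin: centre of the underside.
- tin: Small round aluminium tin with a twist cap, 68 mm across, 46 mm high, smooth upright sides, about 150 g; it starts standing in the saucer. Origin: centre of the underside.
- mat: Round cork mat, fixed flat on the bench, 124 mm across, 4 mm thick. Origin: centre of the underside.

How it is judged (in metres and radians):
On the way, in this order (a step that is already met when the one before it is completed fails the run):
1. the tin stands upright on the cork mat (horizontal distance between tin and mat below 0.03 m and angle between tin's own z axis and vertical below 0.09 rad and z of tin in the frame of mat between 0.001 and 0.008 m and linear speed of tin below 0.03 m/s), for 0.2 s.
2. all green pots present are nested, fully home and upright, on the saucer (horizontal distance between each of green_1, green_2, green_3 and saucer below 0.025 m and angle between each of green_1, green_2, green_3's own z axis and vertical below 0.09 rad and linear speed of each of green_1, green_2, green_3 below 0.03 m/s and (z of green_1 in the frame of saucer between 0.001 and 0.011 m or z of green_1 in the frame of saucer between 0.029 and 0.039 m or z of green_1 in the frame of saucer between 0.057 and 0.067 m) and (z of green_2 in the frame of saucer between 0.001 and 0.011 m or z of green_2 in the frame of saucer between 0.029 and 0.039 m or z of green_2 in the frame of saucer between 0.057 and 0.067 m) and (z of green_3 in the frame of saucer between 0.001 and 0.011 m or z of green_3 in the frame of saucer between 0.029 and 0.039 m or z of green_3 in the frame of saucer between 0.057 and 0.067 m) and horizontal distance between green_1 and green_2 below 0.012 m and horizontal distance between each of green_1, green_2 and green_3 below 0.012 m), for 0.2 s.
At the end, for the whole second after the job is handed in: Pots upright (5 degrees), at rest, in one stack within 25 mm of the saucer's axis, 12 mm of each other's; lowest on its floor, others fully home (28 mm steps, within 5 mm); aluminium ones above all green ones; saucer flat. Tin upright on the mat, within 30 mm of its centre (all of step 1 and all of step 2 and horizontal distance between each of metal_1, metal_2, metal_3 and saucer below 0.025 m and angle between each of metal_1, metal_2, metal_3's own z axis and vertical below 0.09 rad and linear speed of each of metal_1, metal_2, metal_3 below 0.03 m/s and (z of metal_1 in the frame of saucer between 0.001 and 0.011 m or z of metal_1 in the frame of saucer between 0.029 and 0.039 m or z of metal_1 in the frame of saucer between 0.057 and 0.067 m or z of metal_1 in the frame of saucer between 0.085 and 0.095 m or z of metal_1 in the frame of saucer between 0.113 and 0.123 m or z of metal_1 in the frame of saucer between 0.141 and 0.151 m) and (z of metal_2 in the frame of saucer between 0.001 and 0.011 m or z of metal_2 in the frame of saucer between 0.029 and 0.039 m or z of metal_2 in the frame of saucer between 0.057 and 0.067 m or z of metal_2 in the frame of saucer between 0.085 and 0.095 m or z of metal_2 in the frame of saucer between 0.113 and 0.123 m or z of metal_2 in the frame of saucer between 0.141 and 0.151 m) and (z of metal_3 in the frame of saucer between 0.001 and 0.011 m or z of metal_3 in the frame of saucer between 0.029 and 0.039 m or z of metal_3 in the frame of saucer between 0.057 and 0.067 m or z of metal_3 in the frame of saucer between 0.085 and 0.095 m or z of metal_3 in the frame of saucer between 0.113 and 0.123 m or z of metal_3 in the frame of saucer between 0.141 and 0.151 m) and horizontal distance between each of green_1, green_2, green_3 and metal_1 below 0.012 m and horizontal distance between each of green_1, green_2, green_3, metal_1 and metal_2 below 0.012 m and horizontal distance between each of green_1, green_2, green_3, metal_1, metal_2 and metal_3 below 0.012 m and z of each of metal_1, metal_2, metal_3 in the frame of green_1 above 0.015 m and z of each of metal_1, metal_2, metal_3 in the frame of green_2 above 0.015 m and z of each of metal_1, metal_2, metal_3 in the frame of green_3 above 0.015 m and angle between saucer's own z axis and vertical below 0.06 rad); the robot touches nothing.
It fails at once if the flashlight is moved more than 30 mm (distance of flashlight from where it was at the start of the episode above 0.03 m).
It fails at once if the shoe horn is moved more than 30 mm (distance of shoe_horn from where it was at the start of the episode above 0.03 m).
Of green_1, green_2, green_3 only 2 to 3 are there at a start; the rules pass over those that are not, and their reading is None.
Of metal_1, metal_2, metal_3 only 2 to 3 are there at a start; the rules pass over those that are not, and their reading is None.
At some moment in a run one of tin may be knocked a few centimetres aside while the robot is not near it.
It also fails if it takes over 210 s, if anything falls off the work surface, if the arm or the gripper's body presses on something with over 40 N, if the wrist force passes 120 N, or if a joint passes its speed limit or range.

ROBOT

A 6-joint arm with a two-finger parallel gripper is mounted at the origin on the work surface. World frame = base frame: x ahead of the robot, y to its left, z up, the work surface at z = 0. Lengths are in m, angles in degrees, forces in N, time in s.
With the tool pointing down it reaches from about 0.375 to 0.9 m from the base axis. Payload 3.1 kg.
Tool frame: the origin (TCP) lies on the centre line of the jaws, within the pads' length; the fingertips stand 19 mm ahead of it and the grasp point (between the pads) is the TCP; z points along the fingers, y is the direction in which the jaws open and shut (so a half turn about z gives the same grasp; the last joint's range is limited). The gripper opens to 87 mm and grips with 3 to 60 N. Pads are 19 mm wide; open, the fingers measure 117 mm over their backs; the gripper's body (75 mm by 190 mm) begins 51 mm behind the grasp point.
Start: joints at [-86.946, 30.224, 82.088, -0, 67.689, -10.227], TCP at [0.144, -0.608, 0.221] pointing down, gripper open.
Joint ranges: [-176.69, 176.69], [-43.24, 126.21], [12.49, 139.97], [-82, 262], [0, 151.66], [-163.58, 163.58]. Speed limits (degrees/s): [159.86, 159.86, 180, 180, 180, 180].

INTERFACE

Orientations are given as a 3x3 rotation matrix whose columns are the frame's x, y, z axes.
In Python, from rig import bot gives the robot as it stands.
- The arm moves only by the tool carry_out, never from a script. Its argument "targets" is a list of rows, each a list of 6 numbers: the shift along the tool's x, y, z each as a share of 200 mm, from -1 to 1, then the turn, a rotation vector about the tool's x, y, z each as a share of pi/2 rad, from -1 to 1. In form: [[dx, dy, dz, ax, ay, az], ...]. A call has 1 to 20 rows; each row is the pose to reach, as a shift and turn from the pose measured when the call began, along the tool's axes at that moment; what a row does not reach only later rows make up. A row lasts 1/8 s, in which the tool goes at most 62.5 mm and 10.7 degrees, less where a joint would pass 70% of its speed; a pose out of reach is approached as far as the arm can. A call with a number of a shift or a turn outside -1 to 1 is refused whole. A call with a gripper value outside its range is refused whole. "jaw" is the gripper's target within -1 to 1 (fully open at 1, half-way at 0, shut at -1), set as the call begins (left out, the last holds). The fingers move at their own pace and stop on an object; the grip force is fixed at half the most. Time passes only in rows, so rows that repeat a pose let the fingers close. It gives the time, the measured TCP pose, the force and the opening at its end, in the units of the state.
- bot.read_state(): the state, without advancing time (a new reading comes with each control period).
- bot.capture(name): name is "scene" or "top" or "wrist"; returns the picture (480x640x3 uint8, blue, green, red); there is no depth.
- bot.camera_info(name): a dict with "camera_matrix" (3x3 intrinsics, pixels), "k1" (the pictures are not rectified: a ray, as slopes to the right and down, at radius r is drawn at 1 + k1 r^2 times it, then the intrinsics apply), "view" (4x4, takes a point from world to camera coordinates); the wrist camera has in their place "mount" (4x4, takes a point from camera to tool coordinates, whose origin is the TCP and whose axes are the flange's). Camera axes: x right, y down, z forward; pixel columns grow to the right and rows downward; lengths in m; the calibration is good to about 2 mm. A picture is of the moment at which its call begins: read the wrist's pose just before it. camera_info takes no time and is no camera call.
- bot.hand_in(): hands the job in, once; it reports no verdict.
The state is a dict: "time_s": time; "joint_positions": joint angles; "qvel": joint speeds; "tau": joint torques, N m; "position": TCP position; "tcp_rot": TCP orientation; "force": force on the tool from outside, world axes, zero at the start; "moment": the same for the moment, N m; "opening": opening from 0.0 (shut) to 1.0 (fully open).
Only numpy, scipy, OpenCV 4.12 (cv2) and the standard library are available. Lean on these libraries where they do the work, as an engineer would, in place of code of your own. Each camera call takes 0.05 s, during which the arm holds its last target.

## Working session

There is one attempt and no reset: what is moved stays moved. The work goes in short steps, Python scripts to look and compute and a tool call to move; the robot and the scene stay as the last step left them, time stands still between calls to the robot, and variables do not carry over. Pictures are saved under pics/ and viewed, and the job is handed in when it is done.

Besides the shell and the picture viewer there is one more tool, called after "Call:" as name(argument=value, ...) on one line, values as JSON. carry_out: Moves the arm, as the interface text tells. Shift numbers are shares of 200 mm and turn numbers shares of pi/2 rad, none past 1 either way. Its arguments: {"type":"object","properties":{"targets":{"type":"array"},"jaw":{"type":"number"}},"required":["targets"]}

```bash
ls; mkdir -p pics
python3 - <<'E'
from rig import bot
import cv2,numpy as np
np.set_printoptions(precision=4,suppress=True)
s=bot.read_state(); print(s)
for n in ("scene","top","wrist"):
    im=bot.capture(n); cv2.imwrite(f"pics/{n}0.png",im); print(n,bot.camera_info(n))
E
```

```text
pics
{'time_s': 0.0, 'joint_positions': array([-86.9465,  30.2773,  82.1572,  -0.0001,  67.6874, -10.2274]), 'qvel': array([-0.0484, -0.0395,  0.0674,  0.0616, -0.0464, -0.1167]), 'tau': array([ -0.0006, -44.0042, -17.6591,   0.0633,   0.0583,  -0.0002]), 'position': array([ 0.1436, -0.6075,  0.2197]), 'tcp_rot': array([[ 0.9733,  0.2297, -0.0001],
       [ 0.2297, -0.9733,  0.0021],
       [ 0.0004, -0.0021, -1.    ]]), 'force': array([-0.3881,  0.2338,  0.2843]), 'moment': array([-0.0023, -0.0094,  0.0026]), 'opening': 1.0004775667380101}
scene {'camera_matrix': array([[548.2783,   0.    , 319.5533],
       [  0.    , 548.2783, 230.149 ],
       [  0.    ,   0.    ,   1.    ]]), 'k1': -0.13271022966490306, 'view': array([[-0.162 ,  0.9868,  0.0008,  0.0877],
       [ 0.7349,  0.1212, -0.6673, -0.3082],
       [-0.6586, -0.1075, -0.7448,  1.7728],
       [ 0.    ,  0.    ,  0.    ,  1.    ]])}
top {'camera_matrix': array([[537.1807,   0.    , 323.6699],
       [  0.    , 537.1807, 231.3331],
       [  0.    ,   0.    ,   1.    ]]), 'k1': -0.07349787912266766, 'view': array([[-0.0051, -1.    , -0.004 ,  0.02  ],
       [-0.9954,  0.0055, -0.0953,  0.4934],
       [ 0.0953,  0.0035, -0.9954,  1.4853],
       [ 0.    ,  0.    ,  0.    ,  1.    ]])}
wrist {'camera_matrix': array([[353.4505,   0.    , 322.33  ],
       [  0.    , 353.4505, 238.8655],
       [  0.    ,   0.    ,   1.    ]]), 'k1': -0.05976460764966676, 'mount': array([[-0.0006, -0.953 , -0.3029,  0.083 ],
       [ 1.    , -0.0008,  0.0006,  0.0001],
       [-0.0008, -0.3029,  0.953 , -0.1644],
       [ 0.    ,  0.    ,  0.    ,  1.    ]])}
```

View pics/scene0.png

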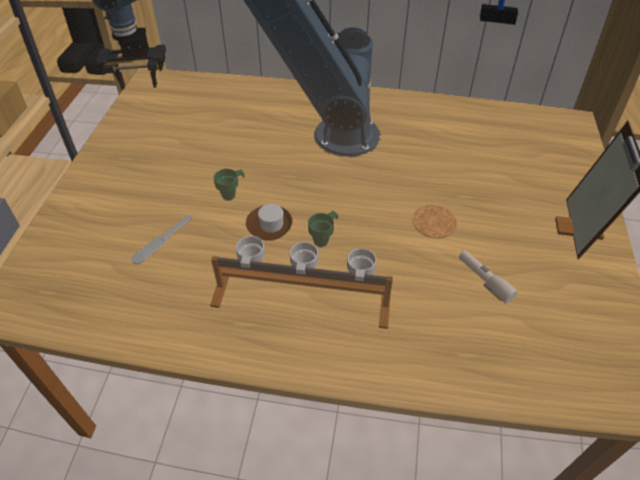

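View pics/top0.png

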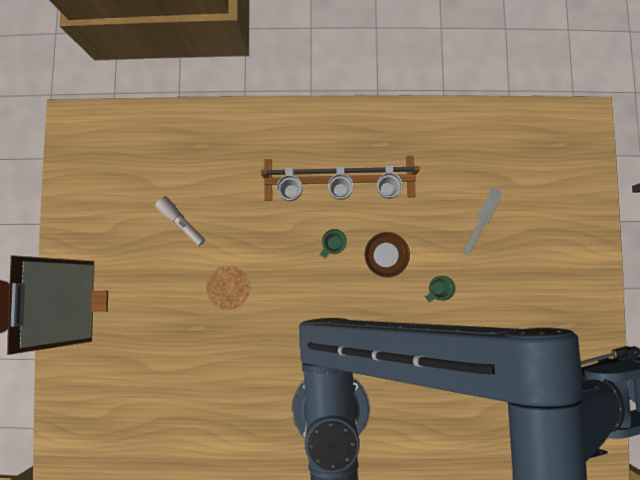

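View pics/wrist0.png

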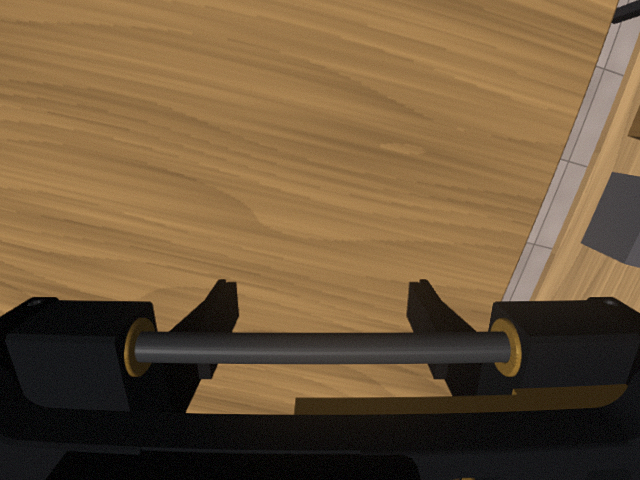

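The scene holds two green pots, at about (333,241) and (441,288) in the top picture, and three metal ones on the rail near (289,187), (340,186) and (389,185). The saucer with the tin is at (387,254), the mat at (228,287), the flashlight at (180,220) and the shoe horn at (483,220). Next I measure them.

```bash
cat > h.py <<'E'
from rig import bot
import cv2,numpy as np
np.set_printoptions(precision=4,suppress=True)
def cam(n,st=None):
    i=bot.camera_info(n); K=np.array(i["camera_matrix"]);k1=i["k1"]
    if n=="wrist":
        T=np.eye(4);T[:3,:3]=st["tcp_rot"];T[:3,3]=st["position"]
        V=np.linalg.inv(T@np.array(i["mount"]))
    else: V=np.array(i["view"])
    return K,k1,V
def ray(c,uv):
    K,k1,V=c
    p=cv2.undistortPoints(np.array([[uv]],float),K,np.array([k1,0,0,0.]))[0,0]
    R=V[:3,:3];o=-R.T@V[:3,3]
    return o,R.T@np.array([p[0],p[1],1])
def onz(c,uv,z):
    o,d=ray(c,uv); return o+d*(z-o[2])/d[2]
def proj(c,P):
    K,k1,V=c
    return cv2.projectPoints(np.array([P],float),cv2.Rodrigues(V[:3,:3])[0],V[:3,3],K,np.array([k1,0,0,0.]))[0].reshape(-1,2)
def planecircle(c,cnt,z):
    "contour -> points on plane z -> min enclosing circle"
    P=np.array([onz(c,tuple(map(float,p)),z)[:2] for p in cnt.reshape(-1,2)],np.float32)
    return P
def blobs(m,amin=60):
    cs,_=cv2.findContours(m.astype(np.uint8)*255,cv2.RETR_EXTERNAL,cv2.CHAIN_APPROX_NONE)
    return [k for k in cs if cv2.contourArea(k)>amin]
def tool(T,st=None):
    "shares for world position target (tool axes)"
    st=st or bot.read_state()
    return (np.array(st["tcp_rot"]).T@(np.array(T)-st["position"]))/0.2
E
python3 - <<'E'
from h import *
im=cv2.imread("pics/top0.png");c=cam("top")
hsv=cv2.cvtColor(im,cv2.COLOR_BGR2HSV)
for u,v in [(333,241),(441,288),(387,254),(375,238),(228,287),(289,187),(300,187),(180,220),(480,220),(450,350)]:print((u,v),hsv[v,u],hsv[v,u])
cv2.imwrite("pics/topz.png",cv2.resize(im[140:320,190:510],(800,450),interpolation=cv2.INTER_CUBIC))
im2=cv2.imread("pics/scene0.png")
cv2.imwrite("pics/scz.png",cv2.resize(im2[150:330,120:440],(800,450),interpolation=cv2.INTER_CUBIC))
E
```

```text
(333, 241) [69 95 89] [69 95 89]
(441, 288) [71 96 90] [71 96 90]
(387, 254) [ 90   2 158] [ 90   2 158]
(375, 238) [ 14 155  51] [ 14 155  51]
(228, 287) [ 15 137 149] [ 15 137 149]
(289, 187) [  0   0 159] [  0   0 159]
(300, 187) [105   4 139] [105   4 139]
(180, 220) [ 12  10 125] [ 12  10 125]
(480, 220) [ 60   6 133] [ 60   6 133]
(450, 350) [105  64  88] [105  64  88]
```

View pics/topz.png

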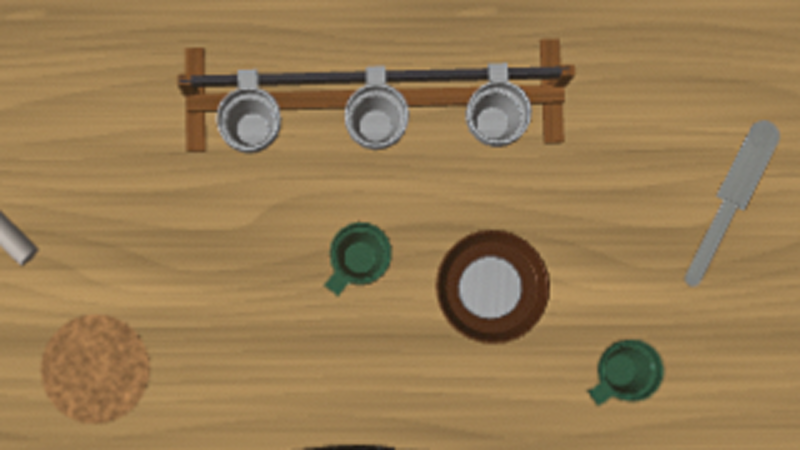

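View pics/scz.png

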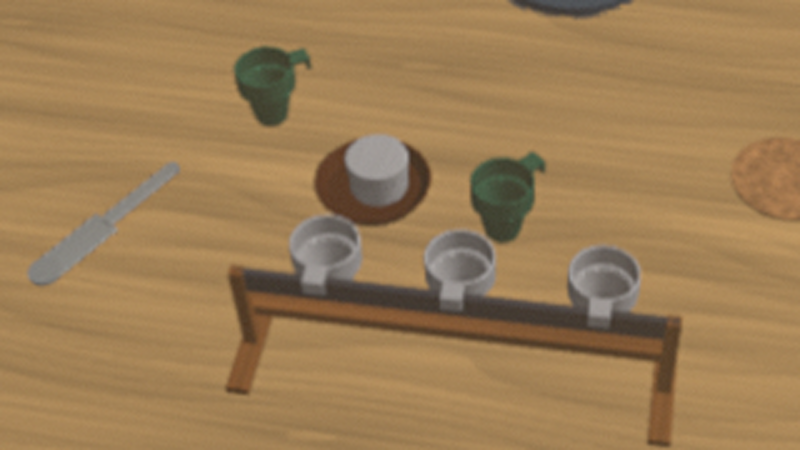

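```bash
cat >> h.py <<'E'
def fitc(P):
    "least-squares circle, trimmed twice"
    P=np.asarray(P,float)
    for _ in range(6):
        A=np.c_[2*P,np.ones(len(P))];s=np.linalg.lstsq(A,(P**2).sum(1),rcond=None)[0]
        r=np.sqrt(s[2]+s[0]**2+s[1]**2);e=abs(np.hypot(*(P-s[:2]).T)-r)
        k=e<=max(np.quantile(e,.9),.0015)
        if k.all(): break
        P=P[k]
    return s[0],s[1],r,e.mean()
def greens(c,im,z=.078,amin=80):
    h=cv2.cvtColor(im,cv2.COLOR_BGR2HSV)
    m=cv2.inRange(h,(45,60,20),(90,255,255)); return m
E
python3 - <<'E'
from h import *
im=cv2.imread("pics/top0.png");c=cam("top")
h=cv2.cvtColor(im,cv2.COLOR_BGR2HSV)
m=greens(c,im)
for k in blobs(m):
    P=planecircle(c,k,.078); x,y,r,e=fitc(P)
    d=P-[x,y];f=d[np.argmax(np.hypot(*d.T))]
    print("green",cv2.contourArea(k),x,y,r,e,"hook dir",np.degrees(np.arctan2(f[1],f[0])),np.hypot(*f))
# saucer: dark brown
m=cv2.inRange(h,(0,100,0),(20,255,100));m[:210]=0;m[320:]=0;m[:,:340]=0;m[:,430:]=0
for k in blobs(m): print("saucer",cv2.contourArea(k),fitc(planecircle(c,k,.018)))
m=cv2.inRange(h,(0,0,90),(180,40,255))
for k in blobs(m):
    (u,v),rr=cv2.minEnclosingCircle(k); 
    if v>300 or v<120: continue
    z=.052 if v>230 else .123
    print("gray",(u,v),cv2.contourArea(k),fitc(planecircle(c,k,z)))
# mat: cork texture
sub=h[255:320,195:262]
b=cv2.GaussianBlur(im,(5,5),0);
m=cv2.inRange(cv2.cvtColor(b,cv2.COLOR_BGR2Lab),(0,138,0),(255,255,255));m[:250]=0;m[325:]=0;m[:,:190]=0;m[:,265:]=0
for k in blobs(m): print("mat",cv2.contourArea(k),fitc(planecircle(c,k,.004)))
for uv in [(262,173.5),(419,170)]: print("rail end",onz(c,uv,.119))
E
```

```text
green 484.0 0.33380515878474465 -0.30011741495822236 0.03252040228458898 0.000551592480917302 hook dir 129.9471267573298 0.05002563562980625
green 458.5 0.4625224376078159 -0.009996760960802376 0.03140039556365441 0.0006508413886566825 hook dir 148.62081602294202 0.051214363976203894
saucer 1517.5 (np.float64(0.4288059543581287), np.float64(-0.15967383374565244), np.float64(0.061986035527823245), np.float64(0.0006056572124342755))
gray (385.5477600097656, 254.71656799316406) 450.5 (np.float64(0.42574281320340995), np.float64(-0.15253478308728202), np.float64(0.0329388034222019), np.float64(0.0006771120365594031))
gray (177.75881958007812, 222.75881958007812) 512.0 (np.float64(0.508739471247283), np.float64(0.4054335630798893), np.float64(0.06698519126213649), np.float64(0.01154253600456335))
gray (480.9037170410156, 220.6925506591797) 565.0 (np.float64(0.5045302315830339), np.float64(-0.4136731836334012), np.float64(0.07575364296606223), np.float64(0.014342345336551113))
gray (288.5, 183.84375) 521.0 (np.float64(0.6025557014040835), np.float64(0.10832096536246508), np.float64(0.03273730978341776), np.float64(0.0006005099738079173))
gray (339.1396484375, 182.53604125976562) 526.5 (np.float64(0.6048465480631626), np.float64(-0.02683955140688543), np.float64(0.033002920222187114), np.float64(0.0006672342933401324))
gray (388.0, 181.0) 530.0 (np.float64(0.6076945294624349), np.float64(-0.15545000868828543), np.float64(0.03395884675451669), np.float64(0.0006044599585320774))
gray (319.5, 174.0) 61837.0 (np.float64(0.35990514039588284), np.float64(0.011900167011165586), np.float64(0.8449817799756042), np.float64(0.04479476241856805))
mat 1353.5 (np.float64(0.33865691618742877), np.float64(0.2903554185806414), np.float64(0.05882883164911409), np.float64(0.0006165141160339934))
rail end [0.6401 0.1806 0.119 ]
rail end [ 0.6473 -0.238   0.119 ]
```

Call:
carry_out(targets=[[0.5,-0.5,0,0,0,0.1],[0.95,-0.95,0,0,0,0.148],[0.95,-0.95,0,0,0,0.148],[0.95,-0.95,0,0,0,0.148],[0.95,-0.95,0,0,0,0.148],[0.95,-0.95,0,0,0,0.148],[0.95,-0.95,0,0,0,0.148]], jaw=1)

```text
time_s: 1.02
position: [0.2846, -0.3811, 0.2204]
tcp_rot: [[1.0, -0.002, 0.0], [-0.002, -1.0, -0.0], [0.0, 0.0, -1.0]]
force: [0.2, -0.2, 1.2]
opening: 1.002
```

```bash
cat > go.py <<'E'
import sys
from h import *
s=bot.read_state(); print(s["time_s"],s["position"],s["joint_positions"],"yaw",np.degrees(np.arctan2(s["tcp_rot"][1][0],s["tcp_rot"][0][0])),"R",s["tcp_rot"][2],"op",s["opening"],"F",s["force"])
if len(sys.argv)>3: print("shares",tool([float(a) for a in sys.argv[1:4]],s))
E
python3 go.py .4257 -.1525 .2
```

```text
1.025 [ 0.2846 -0.3811  0.2204] [-66.7388  18.7839 102.9548   0.0005  58.2431  23.3477] yaw -0.08676293044278388 R [ 0.0001  0.0003 -1.    ] op 1.0018844313064108 F [ 0.1686 -0.2136  1.2328]
shares [ 0.7035 -1.1441  0.1019]
```

Call:
carry_out(targets=[[0.3,-0.4,0,0,0,0],[0.6,-0.8,0,0,0,0],[0.7,-1,0,0,0,0],[0.7,-1,0,0,0,0],[0.7,-1,0,0,0,0],[0.7,-1,0,0,0,0]])

```text
time_s: 1.78
position: [0.4251, -0.183, 0.2203]
tcp_rot: [[1.0, -0.002, 0.0], [-0.002, -1.0, -0.001], [0.0, 0.001, -1.0]]
force: [-0.1, -0.5, 0.4]
opening: 1.0
```

```bash
python3 - <<'E'
from h import *
s=bot.read_state();im=bot.capture("wrist");cv2.imwrite("pics/w1.png",im);print(s["position"])
E
python3 go.py .4257 -.1525 .044
```

```text
[ 0.4251 -0.183   0.2203]
1.825 [ 0.4248 -0.1833  0.2203] [-37.1893  17.7872 104.6533  -0.0533  57.5133  53.048 ] yaw -0.20864887024877196 R [ 0.0002  0.0011 -1.    ] op 0.997770137758964 F [ 0.0311 -0.0057  0.1944]
shares [ 0.0036 -0.155   0.8814]
```

View pics/w1.png

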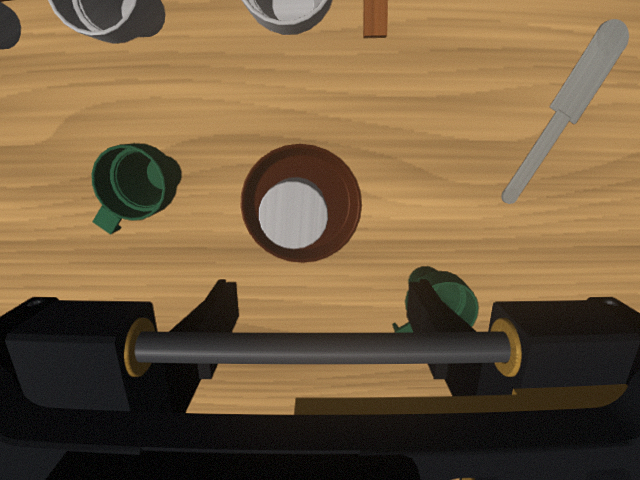

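The wrist picture shows the tin at (293,214) in the saucer at (301,203), a green pot at (137,182) with its hook at lower left, and a second one half hidden near (450,300). I check the positions with this camera.

```bash
cat > wm.py <<'E'
from h import *
def wmeas(im,s,zg=.078,zt=.052,lim=290):
    c=cam("wrist",s); h=cv2.cvtColor(im,cv2.COLOR_BGR2HSV)
    out=[]
    for k in blobs(cv2.inRange(h,(45,60,20),(90,255,255)),300):
        out.append(("green",cv2.boundingRect(k),fitc(planecircle(c,k,zg))))
    m=cv2.inRange(h,(0,0,90),(180,40,255))
    for k in blobs(m,300):
        b=cv2.boundingRect(k)
        if b[1]<300: out.append(("gray",b,fitc(planecircle(c,k,zt))))
    m=cv2.inRange(h,(0,100,0),(20,255,115))
    for k in blobs(m,1500):
        b=cv2.boundingRect(k)
        if b[1]<300: out.append(("brown",b,fitc(planecircle(c,k,.018))))
    for o in out: print(o[0],o[1],np.round(o[2],4))
E
python3 - <<'E'
from wm import *
s=bot.read_state();im=cv2.imread("pics/w1.png");s["position"]=np.array([.4251,-.183,.2203])
wmeas(im,s)
E
```

```text
green (432, 282, 46, 45) [ 0.3348 -0.304   0.0322  0.0003]
green (92, 144, 75, 90) [ 0.4634 -0.0124  0.0332  0.0004]
gray (259, 181, 69, 68) [ 0.4264 -0.1549  0.0332  0.0003]
gray (502, 19, 127, 185) [ 0.51   -0.4383  0.0757  0.0121]
gray (242, 0, 86, 33) [ 0.6216 -0.1516  0.0324  0.0021]
gray (48, 0, 89, 37) [0.631  0.0118 0.0404 0.0012]
brown (494, 297, 146, 33) [ 0.2674 -0.4911  0.0657  0.0105]
brown (168, 279, 87, 54) [ 0.3143 -0.0461  0.0395  0.0033]
brown (241, 144, 121, 119) [ 0.4286 -0.161   0.0633  0.0003]
```

Call:
carry_out(targets=[[0.005,-0.148,0.3,0,0,0],[0.005,-0.148,0.6,0,0,0],[0.005,-0.148,0.75,0,0,0],[0.005,-0.148,0.85,0,0,0],[0.005,-0.148,0.88,0,0,0],[0.005,-0.148,0.88,0,0,0],[0.005,-0.148,0.88,0,0,0]])

```text
time_s: 2.7
position: [0.4264, -0.1548, 0.0451]
tcp_rot: [[1.0, -0.005, 0.002], [-0.005, -1.0, -0.002], [0.002, 0.002, -1.0]]
force: [0.3, -0.1, 0.4]
opening: 1.003
```

Call:
carry_out(targets=[[0,0,0,0,0,0],[0,0,0,0,0,0],[0,0,0,0,0,0],[0,0,0,0,0,0],[0,0,0,0,0,0]], jaw=-1)

```text
time_s: 3.32
position: [0.4267, -0.1549, 0.0455]
tcp_rot: [[1.0, -0.004, 0.002], [-0.004, -1.0, -0.003], [0.002, 0.003, -1.0]]
force: [-0.6, 0.1, 5.3]
opening: 0.763
```

Call:
carry_out(targets=[[0,0,-0.3,0,0,0],[0,0,-0.6,0,0,0],[0,-0.2,-0.7,0,0,0],[0.02,-0.5,-0.7,0,0,0],[0.04,-0.8,-0.7,0,0,0],[0.04,-1,-0.7,0,0,0],[0.04,-1,-0.7,0,0,0],[0.04,-1,-0.7,0,0,0]])

```text
time_s: 4.32
position: [0.435, 0.0452, 0.1847]
tcp_rot: [[1.0, -0.004, 0.002], [-0.004, -1.0, -0.003], [0.002, 0.003, -1.0]]
force: [0.0, -0.2, -1.9]
opening: 0.76
```

```bash
python3 go.py .3387 .2904 .0434
```

```text
4.325 [0.435  0.0452 0.1847] [ -8.6548  19.1954 110.375   -0.2024  50.3007  81.6827] yaw -0.20820346038126 R [ 0.0018  0.003  -1.    ] op 0.7597959313967362 F [ 0.0303 -0.187  -1.8961]
shares [-0.4874 -1.2263  0.7018]
```

Call:
carry_out(targets=[[-0.1,-0.3,0,0,0,0],[-0.25,-0.6,0,0,0,0],[-0.4,-0.9,0,0,0,0],[-0.487,-1,0,0,0,0],[-0.487,-1,0,0,0,0],[-0.487,-1,0,0,0,0]])

```text
time_s: 5.08
position: [0.3395, 0.2447, 0.1839]
tcp_rot: [[1.0, -0.005, 0.003], [-0.005, -1.0, -0.003], [0.003, 0.003, -1.0]]
force: [0.3, -0.9, -1.6]
opening: 0.763
```

```bash
python3 - <<'E'
from h import *
im=bot.capture("wrist");cv2.imwrite("pics/w2.png",im)
E
python3 go.py .3387 .2904 .0434
```

```text
5.125 [0.3397 0.2445 0.1839] [ 20.5403  17.9706 112.8104  -0.2968  49.141  111.0705] yaw -0.3359578035388073 R [ 0.0027  0.0032 -1.    ] op 0.7655625494590481 F [-0.3335 -1.42   -2.2321]
shares [-0.0083 -0.2315  0.7018]
```

View pics/w2.png

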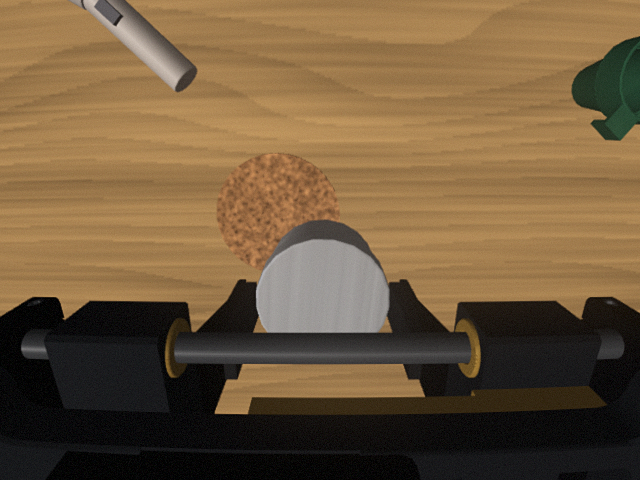

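Call:
carry_out(targets=[[-0.01,-0.23,0,0,0,0],[-0.01,-0.23,0.3,0,0,0],[-0.01,-0.23,0.55,0,0,0],[-0.01,-0.23,0.65,0,0,0],[-0.01,-0.23,0.69,0,0,0],[-0.01,-0.23,0.7,0,0,0],[-0.01,-0.23,0.705,0,0,0],[-0.01,-0.23,0.705,0,0,0]])

```text
time_s: 6.12
position: [0.339, 0.2903, 0.0436]
tcp_rot: [[1.0, -0.006, 0.005], [-0.006, -1.0, -0.002], [0.005, 0.002, -1.0]]
force: [-0.5, -0.5, -0.9]
opening: 0.766
```

```bash
python3 go.py .3387 .2904 .0434
```

```text
6.125 [0.339  0.2903 0.0436] [ 26.3425  36.0199 115.5816  -0.4876  28.2229 117.1153] yaw -0.3432559402580453 R [ 0.0046  0.0022 -1.    ] op 0.7655443736313824 F [-0.4543 -0.456  -0.9225]
shares [-0.0016 -0.0002  0.001 ]
```

Opening now, then straight up.

Call:
carry_out(targets=[[0,0,0.005,0,0,0],[0,0,0.005,0,0,0],[0,0,0,0,0,0],[0,0,0,0,0,0],[0,0,-0.2,0,0,0],[0,0,-0.5,0,0,0],[0,0,-0.8,0,0,0],[0,0,-0.9,0,0,0],[0,0,-0.9,0,0,0]], jaw=1)

```text
time_s: 7.25
position: [0.339, 0.2912, 0.2251]
tcp_rot: [[1.0, -0.006, 0.009], [-0.006, -1.0, -0.0], [0.009, 0.0, -1.0]]
force: [-0.0, 0.3, -0.5]
opening: 1.002
```

```bash
python3 - <<'E'
from wm import *
s=bot.read_state();im=bot.capture("wrist");cv2.imwrite("pics/w3.png",im)
wmeas(im,s,zt=.050)
E
python3 go.py .4625 -.011 .2
```

```text
green (588, 53, 52, 87) [0.4508 0.029  0.0301 0.003 ]
gray (290, 183, 67, 66) [0.3391 0.29   0.0328 0.0003]
gray (161, 0, 87, 95) [0.4731 0.4185 0.0468 0.0036]
gray (128, 0, 38, 20) [0.5307 0.44   0.012  0.0014]
brown (493, 297, 147, 35) [ 0.2    -0.024   0.0573  0.0126]
7.3 [0.338  0.2907 0.2237] [ 26.4424  16.1298 106.6484  -0.2764  56.9975 116.9309] yaw -0.33815315547099606 R [ 0.0053  0.0018 -1.    ] op 0.9982131359246389 F [ 0.7751  0.7237 -0.4541]
shares [0.6306 1.5045 0.1246]
```

View pics/w3.png

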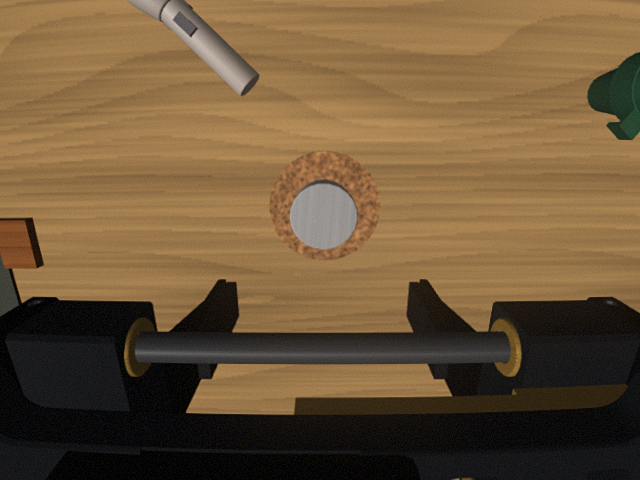

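The tin stands on the mat at (.339,.290), centred. Next is the green pot at about (.463,-.011), gripped with the yaw turned to -30° to clear its hook.

Call:
carry_out(targets=[[0.2,0.3,0,0,0,0.1],[0.4,0.6,0,0,0,0.2],[0.6,0.9,0,0,0,0.33],[0.6,1,0,0,0,0.33],[0.6,1,0,0,0,0.33],[0.6,1,0,0,0,0.33]])

```text
time_s: 8.05
position: [0.4553, 0.0902, 0.223]
tcp_rot: [[0.865, -0.501, 0.001], [-0.501, -0.865, -0.001], [0.001, 0.001, -1.0]]
force: [-0.8, 0.1, 0.7]
opening: 1.001
```

```bash
python3 go.py .463 -.011 .2
```

```text
8.05 [0.4553 0.0902 0.223 ] [ -2.5844  17.6709 104.2737  -0.0784  58.0123 117.5358] yaw -30.078720679258844 R [ 0.0012  0.0007 -1.    ] op 1.000707621947337 F [-0.776   0.1187  0.6869]
shares [0.287  0.4184 0.1158]
```

Call:
carry_out(targets=[[0.15,0.2,0,0,0,0],[0.27,0.4,0.05,0,0,0],[0.285,0.42,0.1,0,0,0],[0.285,0.42,0.115,0,0,0],[0.285,0.42,0.115,0,0,0]])

```text
time_s: 8.68
position: [0.4618, -0.0094, 0.1997]
tcp_rot: [[0.866, -0.499, -0.001], [-0.499, -0.866, -0.0], [-0.001, 0.001, -1.0]]
force: [-0.2, 0.8, -0.8]
opening: 0.999
```

```bash
python3 - <<'E'
from wm import *
s=bot.read_state();im=bot.capture("wrist");cv2.imwrite("pics/w4.png",im)
wmeas(im,s)
E
python3 go.py .463 -.011 .075
```

```text
green (284, 188, 79, 97) [ 0.4632 -0.0117  0.033   0.0002]
green (604, 164, 36, 53) [ 0.3632 -0.2473  0.0198  0.0016]
gray (15, 85, 106, 122) [0.6235 0.1532 0.0431 0.0003]
gray (180, 0, 108, 102) [ 0.6254 -0.0227  0.0426  0.0008]
brown (493, 297, 147, 36) [ 0.1717 -0.1822  0.0678  0.0065]
brown (407, 279, 69, 55) [ 0.3102 -0.0697  0.0348  0.0025]
brown (408, 98, 129, 132) [ 0.4286 -0.161   0.0634  0.0003]
8.725 [ 0.4621 -0.0095  0.2   ] [-15.0493  19.5485 106.0796  -0.0458  54.3602 104.9274] yaw -29.94994133074844 R [ 0.0004  0.0006 -1.    ] op 0.9959380638145929 F [ 0.6182  0.6661 -0.1686]
shares [0.0074 0.0039 0.6252]
```

View pics/w4.png

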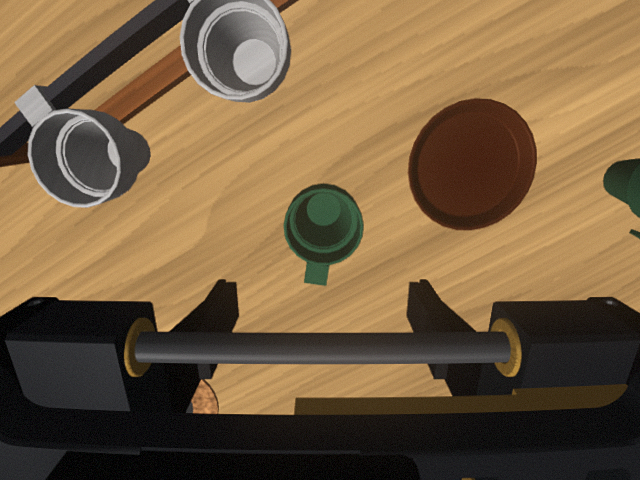

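The green pot sits between the fingers at (323,225), its hook pointing towards the hand. Going down.

Call:
carry_out(targets=[[0.007,0.005,0.25,0,0,0],[0.007,0.005,0.45,0,0,0],[0.007,0.005,0.58,0,0,0],[0.007,0.005,0.625,0,0,0],[0.007,0.005,0.625,0,0,0],[0.007,0.005,0.625,0,0,0]])

```text
time_s: 9.48
position: [0.4638, -0.0111, 0.0761]
tcp_rot: [[0.867, -0.499, 0.002], [-0.499, -0.867, -0.001], [0.003, -0.0, -1.0]]
force: [0.1, -0.1, 0.3]
opening: 0.999
```

Call:
carry_out(targets=[[0,0,0,0,0,0],[0,0,0,0,0,0],[0,0,0,0,0,0],[0,0,0,0,0,0]], jaw=-1)

```text
time_s: 9.98
position: [0.4641, -0.0113, 0.0765]
tcp_rot: [[0.867, -0.499, 0.003], [-0.499, -0.867, -0.002], [0.004, -0.0, -1.0]]
force: [0.4, -0.2, 2.6]
opening: 0.631
```

```bash
python3 go.py .4287 -.161 .2
```

```text
9.975 [ 0.4641 -0.0113  0.0765] [-15.2022  32.6002 112.147   -0.0653  35.0379 104.7785] yaw -29.927321484416627 R [ 0.0038 -0.0003 -1.    ] op 0.6310495523589424 F [ 0.4292 -0.2077  2.5669]
shares [ 0.2222  0.7369 -0.617 ]
```

```bash
python3 - <<'E'
from h import *
cv2.imwrite("pics/w5.png",bot.capture("wrist"))
im=bot.capture("scene");cv2.imwrite("pics/s5.png",cv2.resize(im[120:300,180:420],(800,600)))
E
python3 go.py
```

```text
10.075 [ 0.4641 -0.0112  0.0763] [-15.1984  32.6182 112.1496  -0.0534  35.0252 104.776 ] yaw -29.930761453978814 R [ 0.0036 -0.0004 -1.    ] op 0.543518709939664 F [0.3092 1.2795 2.533 ]
```

View pics/w5.png

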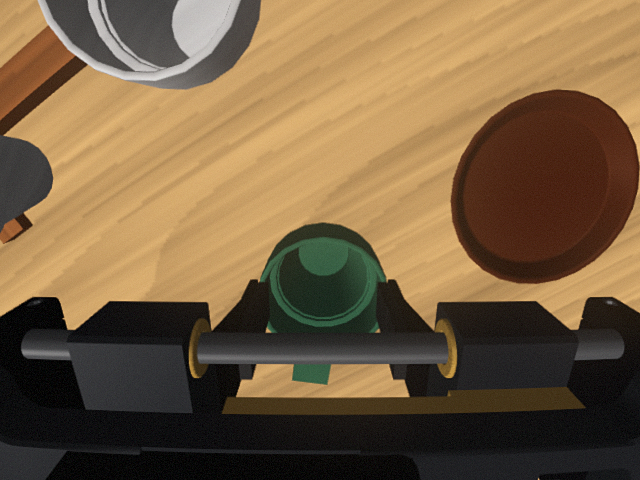

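View pics/s5.png

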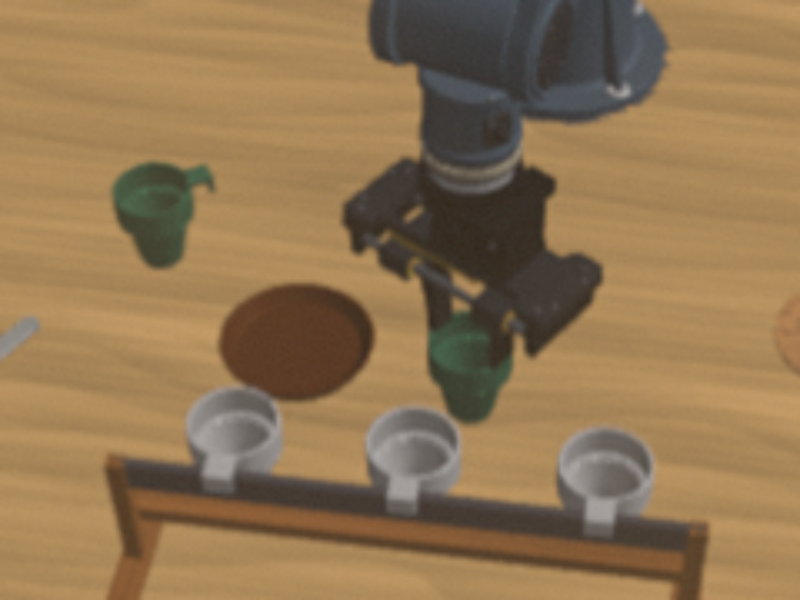

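Call:
carry_out(targets=[[0,0,0,0,0,0],[0,0,0,0,0,0],[0,0,0,0,0,0],[0,0,0,0,0,0],[0,0,0,0,0,0]], jaw=1)

```text
time_s: 10.7
position: [0.4638, -0.0112, 0.076]
tcp_rot: [[0.867, -0.499, 0.002], [-0.499, -0.867, -0.001], [0.003, -0.0, -1.0]]
force: [0.8, 0.5, 0.0]
opening: 0.974
```

```bash
python3 - <<'E'
from wm import *
s=bot.read_state();im=bot.capture("wrist");cv2.imwrite("pics/w6.png",im)
wmeas(im,s)
im=bot.capture("scene");cv2.imwrite("pics/s6.png",cv2.resize(im[120:300,180:420],(800,600)))
E
python3 go.py
```

```text
green (292, 364, 38, 20) [0.4269 0.0167 0.0098 0.0006]
green (257, 236, 132, 97) [ 0.4634 -0.0117  0.0331  0.0003]
gray (37, 0, 203, 88) [ 0.6188 -0.0087  0.0311  0.0032]
brown (451, 89, 189, 194) [ 0.4286 -0.1608  0.0636  0.0002]
10.8 [ 0.4639 -0.0112  0.0761] [-15.2013  32.6441 112.1613  -0.0537  35.0246 104.7791] yaw -29.93647994714496 R [ 0.003  -0.0002 -1.    ] op 0.9934554045864389 F [ 0.5086 -0.5582  0.1214]
```

View pics/w6.png

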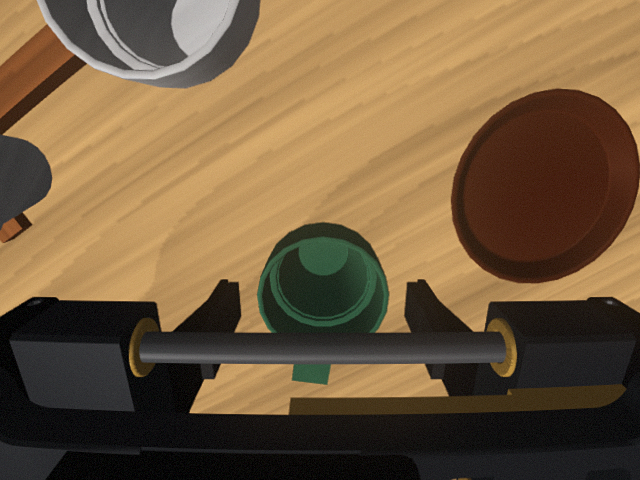

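View pics/s6.png

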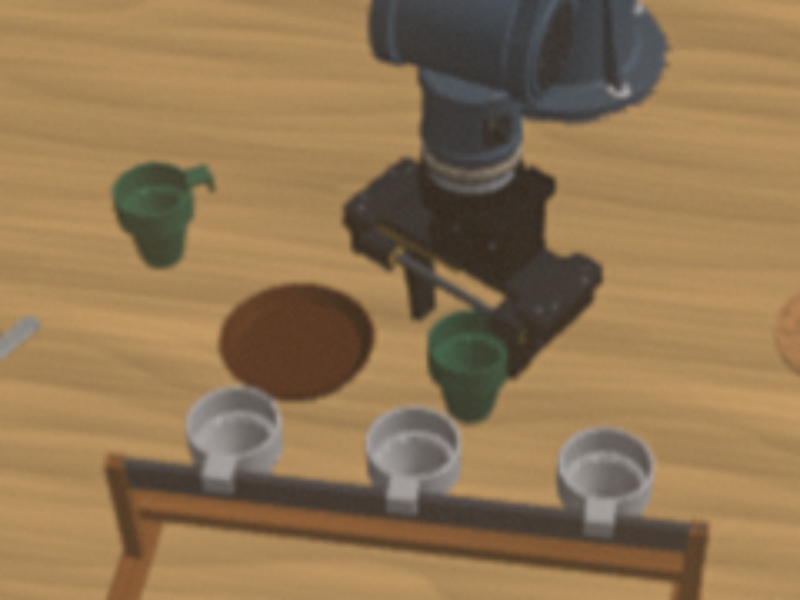

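The pot has not moved, but the fingers closed past its 68 mm down to 47 mm, so they sank through the thin wall. I will go 4 mm lower for more overlap and close gently in stages.

Call:
carry_out(targets=[[-0.003,0.003,0.015,0,0,0],[-0.003,0.003,0.015,0,0,0],[-0.003,0.003,0.015,0,0,0],[-0.003,0.003,0.015,0,0,0]], jaw=0.62)

```text
time_s: 11.3
position: [0.4631, -0.0114, 0.0731]
tcp_rot: [[0.867, -0.499, 0.003], [-0.499, -0.867, -0.001], [0.003, -0.0, -1.0]]
force: [0.5, 0.1, 0.0]
opening: 0.815
```

Call:
carry_out(targets=[[0,0,0,0,0,0],[0,0,0,0,0,0],[0,0,0,0,0,0]], jaw=0.54)

```text
time_s: 11.68
position: [0.4633, -0.0114, 0.0732]
tcp_rot: [[0.867, -0.499, 0.003], [-0.499, -0.867, -0.001], [0.003, -0.0, -1.0]]
force: [0.5, 1.5, 1.2]
opening: 0.774
```

Call:
carry_out(targets=[[0,0,0,0,0,0],[0,0,0,0,0,0],[0,0,0,0,0,0]], jaw=0.48)

```text
time_s: 12.05
position: [0.4633, -0.0114, 0.0732]
tcp_rot: [[0.867, -0.499, 0.003], [-0.499, -0.867, -0.001], [0.003, -0.0, -1.0]]
force: [-0.2, 1.1, 0.3]
opening: 0.756
```

Call:
carry_out(targets=[[0,0,0,0,0,0],[0,0,0,0,0,0],[0,0,-0.02,0,0,0],[0,0,-0.05,0,0,0],[0,0,-0.1,0,0,0],[0,0,-0.1,0,0,0]])

```text
time_s: 12.8
position: [0.4639, -0.0115, 0.0942]
tcp_rot: [[0.867, -0.499, 0.005], [-0.499, -0.867, -0.002], [0.006, -0.001, -1.0]]
force: [0.8, -0.1, -1.9]
opening: 0.757
```

```bash
python3 - <<'E'
from h import *
cv2.imwrite("pics/w7.png",bot.capture("wrist"))
im=bot.capture("scene");cv2.imwrite("pics/s7.png",cv2.resize(im[120:300,180:420],(800,600)))
E
python3 go.py
```

```text
12.9 [ 0.4634 -0.0114  0.0935] [-15.2468  30.5779 111.6615  -0.0412  37.5218 104.7219] yaw -29.936099562238162 R [ 0.0041 -0.0006 -1.    ] op 0.7527740207773052 F [-0.1575 -0.4373 -0.0763]
```

View pics/w7.png

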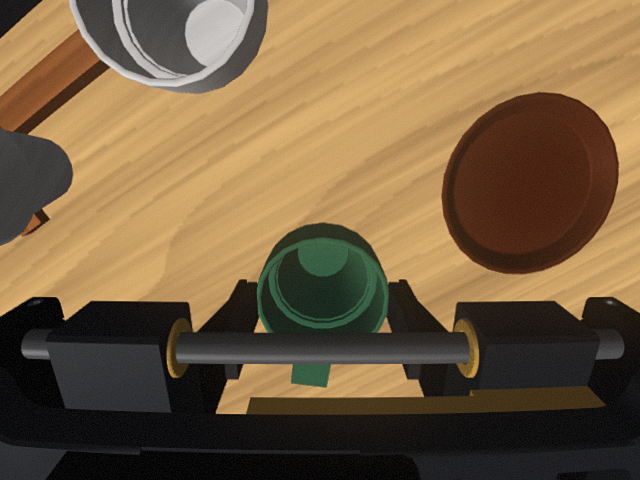

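View pics/s7.png

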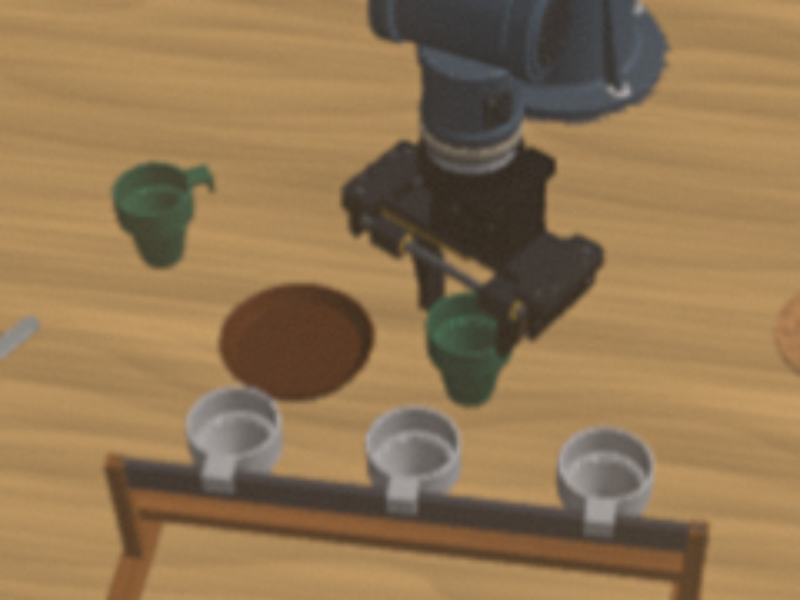

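The gentle grip holds: the pot rose with the hand and keeps its place in the wrist picture. I carry it to the saucer.

Call:
carry_out(targets=[[0,0,-0.2,0,0,0],[0.05,0.2,-0.2,0,0,0],[0.12,0.4,-0.2,0,0,0],[0.2,0.65,-0.2,0,0,0],[0.225,0.735,-0.2,0,0,0],[0.225,0.735,-0.2,0,0,0],[0.225,0.735,-0.2,0,0,0]])

```text
time_s: 13.78
position: [0.4285, -0.1602, 0.1334]
tcp_rot: [[0.867, -0.499, 0.003], [-0.499, -0.867, -0.001], [0.003, -0.001, -1.0]]
force: [-0.1, 1.5, -0.7]
opening: 0.753
```

```bash
python3 go.py .4287 -.1605 .0795
```

```text
13.775 [ 0.4285 -0.1602  0.1334] [-34.5977  25.8201 110.6985   0.1031  43.3241  85.2513] yaw -29.92402603025409 R [ 0.0028 -0.001  -1.    ] op 0.753193405875598 F [-0.0542  1.4565 -0.6841]
shares [0.0009 0.0008 0.2695]
```

Call:
carry_out(targets=[[0,0,0.1,0,0,0],[0,0,0.2,0,0,0],[0,0,0.25,0,0,0],[0,0,0.265,0,0,0],[0,0,0.27,0,0,0],[0,0,0.27,0,0,0]])

```text
time_s: 14.52
position: [0.429, -0.1604, 0.0798]
tcp_rot: [[0.867, -0.499, 0.004], [-0.499, -0.867, -0.001], [0.004, -0.001, -1.0]]
force: [-1.0, -0.1, -1.0]
opening: 0.759
```

Call:
carry_out(targets=[[0,0,0,0,0,0],[0,0,0,0,0,0],[0,0,0,0,0,0],[0,0,-0.1,0,0,0],[0,0,-0.3,0,0,0],[0,0,-0.6,0,0,0],[0,0,-0.6,0,0,0]], jaw=1)

```text
time_s: 15.4
position: [0.4313, -0.1621, 0.2039]
tcp_rot: [[0.867, -0.499, 0.013], [-0.498, -0.867, -0.007], [0.015, -0.0, -1.0]]
force: [0.4, -0.0, -0.5]
opening: 1.001
```

```bash
python3 - <<'E'
from wm import *
s=bot.read_state();im=bot.capture("wrist");cv2.imwrite("pics/w8.png",im)
wmeas(im,s,zg=.084)
E
python3 go.py .334 -.302 .2
```

```text
green (464, 209, 88, 89) [ 0.3377 -0.2947  0.0373  0.0018]
green (282, 193, 80, 100) [ 0.4296 -0.1613  0.0334  0.0005]
gray (0, 64, 79, 116) [0.6354 0.0194 0.0421 0.0009]
gray (511, 0, 26, 104) [ 0.4749 -0.3854  0.0331  0.0059]
gray (127, 0, 104, 80) [ 0.6365 -0.1463  0.0407  0.0025]
brown (406, 279, 71, 55) [ 0.2793 -0.2276  0.0378  0.0035]
brown (260, 155, 125, 121) [ 0.4287 -0.161   0.0633  0.0003]
15.45 [ 0.4296 -0.161   0.2017] [-34.5916  18.9343 106.78     0.0879  53.7551  85.2637] yaw -29.907115361624495 R [ 0.0093 -0.0005 -1.    ] op 0.999431696334961 F [ 0.9062 -0.5938 -0.9501]
shares [-0.063   0.8496  0.0077]
```

View pics/w8.png

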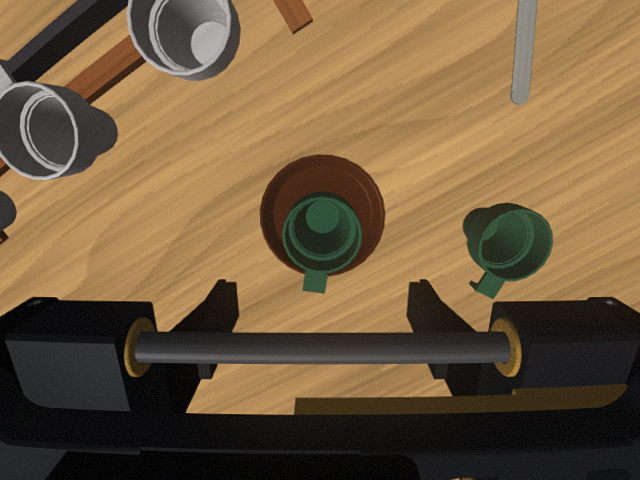

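The first green pot stands in the saucer, within 1 mm of its centre. Next is the second green pot.

Call:
carry_out(targets=[[0,0.3,0,0,0,0],[-0.03,0.6,0,0,0,0],[-0.06,0.85,0,0,0,0],[-0.06,0.85,0,0,0,0],[-0.06,0.85,0,0,0,0]])

```text
time_s: 16.08
position: [0.3338, -0.3011, 0.2002]
tcp_rot: [[0.866, -0.499, 0.007], [-0.499, -0.866, -0.001], [0.006, -0.003, -1.0]]
force: [0.2, -0.2, -0.2]
opening: 0.997
```

```bash
python3 - <<'E'
from wm import *
s=bot.read_state();im=bot.capture("wrist");cv2.imwrite("pics/w9.png",im)
wmeas(im,s)
E
python3 go.py .334 -.302 .073
```

```text
green (285, 189, 79, 95) [ 0.3346 -0.3041  0.0329  0.0003]
green (82, 175, 96, 102) [ 0.4204 -0.1641  0.0428  0.0015]
gray (340, 0, 20, 83) [ 0.4556 -0.3948  0.0256  0.0041]
brown (493, 297, 147, 40) [ 0.132  -0.4896  0.0552  0.0053]
brown (406, 279, 72, 54) [ 0.1822 -0.3617  0.0358  0.0042]
brown (168, 279, 73, 54) [ 0.304  -0.1469  0.0309  0.0035]
brown (95, 139, 123, 124) [ 0.4287 -0.161   0.0634  0.0003]
16.125 [ 0.3342 -0.3008  0.2005] [-56.4831  18.4489 107.9195   0.3569  53.3535  63.188 ] yaw -29.883832218606653 R [ 0.0066 -0.0023 -1.    ] op 1.0025141980308059 F [-0.1094  0.6994  0.3514]
shares [-0.0021  0.0072  0.6374]
```

View pics/w9.png

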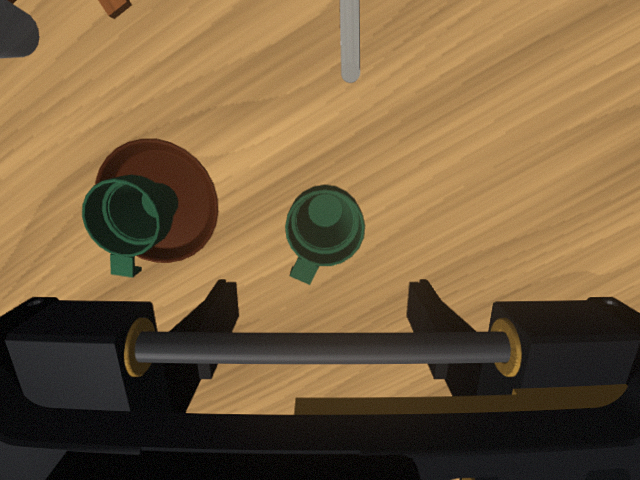

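Call:
carry_out(targets=[[0.01,0.013,0.25,0,0,0],[0.01,0.013,0.45,0,0,0],[0.01,0.013,0.58,0,0,0],[0.01,0.013,0.637,0,0,0],[0.01,0.013,0.637,0,0,0],[0.01,0.013,0.637,0,0,0]])

```text
time_s: 16.88
position: [0.3362, -0.3045, 0.0739]
tcp_rot: [[0.867, -0.497, 0.008], [-0.497, -0.867, -0.003], [0.008, -0.001, -1.0]]
force: [0.1, -0.4, -0.0]
opening: 1.002
```

Call:
carry_out(targets=[[0,0,0,0,0,0],[0,0,0,0,0,0],[0,0,0,0,0,0],[0,0,0,0,0,0]], jaw=0.62)

```text
time_s: 17.38
position: [0.3362, -0.3045, 0.074]
tcp_rot: [[0.867, -0.498, 0.008], [-0.498, -0.867, -0.003], [0.008, -0.001, -1.0]]
force: [-0.4, 0.6, 0.2]
opening: 0.817
```

Call:
carry_out(targets=[[0,0,0,0,0,0],[0,0,0,0,0,0],[0,0,0,0,0,0]], jaw=0.54)

```text
time_s: 17.75
position: [0.3361, -0.3044, 0.074]
tcp_rot: [[0.867, -0.498, 0.008], [-0.498, -0.867, -0.003], [0.008, -0.002, -1.0]]
force: [-0.1, 0.9, 0.3]
opening: 0.773
```

Call:
carry_out(targets=[[0,0,0,0,0,0],[0,0,0,0,0,0],[0,0,0,0,0,0],[0,0,0,0,0,0]], jaw=0.48)

```text
time_s: 18.25
position: [0.3361, -0.3044, 0.074]
tcp_rot: [[0.867, -0.498, 0.008], [-0.498, -0.867, -0.003], [0.008, -0.002, -1.0]]
force: [0.1, 0.8, 1.2]
opening: 0.753
```

```bash
python3 go.py .4292 -.1611 .19
```

```text
18.25 [ 0.3361 -0.3044  0.074 ] [-56.5368  32.4061 113.9335   0.5293  33.2754  62.8696] yaw -29.848348995910836 R [ 0.0083 -0.0015 -1.    ] op 0.7529743296809825 F [0.0643 0.8022 1.1651]
shares [ 0.0517 -0.8541 -0.5783]
```

Call:
carry_out(targets=[[0,0,-0.15,0,0,0],[0,0,-0.4,0,0,0],[0,-0.2,-0.58,0,0,0],[0.03,-0.5,-0.58,0,0,0],[0.05,-0.75,-0.58,0,0,0],[0.05,-0.85,-0.58,0,0,0],[0.05,-0.85,-0.58,0,0,0],[0.05,-0.85,-0.58,0,0,0]])

```text
time_s: 19.25
position: [0.4281, -0.162, 0.1901]
tcp_rot: [[0.867, -0.498, 0.007], [-0.498, -0.867, -0.003], [0.008, -0.001, -1.0]]
force: [0.5, -0.4, -2.5]
opening: 0.754
```

```bash
python3 - <<'E'
from wm import *
s=bot.read_state();im=bot.capture("wrist");cv2.imwrite("pics/w10.png",im)
wmeas(im,s,zg=s["position"][2]+.004)
im=bot.capture("scene");cv2.imwrite("pics/s10.png",cv2.resize(im[120:300,180:420],(800,600)))
E
python3 go.py .4307 -.162 .108
```

```text
green (266, 364, 44, 22) [ 0.4018 -0.1261  0.0104  0.0007]
green (257, 190, 131, 144) [ 0.4415 -0.1705  0.0372  0.002 ]
gray (0, 73, 62, 105) [0.6377 0.0226 0.0426 0.0007]
gray (518, 0, 27, 99) [ 0.4723 -0.381   0.0302  0.0052]
gray (111, 0, 112, 72) [ 0.6304 -0.1436  0.0358  0.004 ]
brown (455, 297, 185, 36) [ 0.2532 -0.3368  0.0717  0.0109]
brown (256, 151, 130, 104) [ 0.4289 -0.1611  0.0632  0.0003]
19.35 [ 0.4281 -0.1624  0.1902] [-34.8898  19.9688 107.6125   0.1446  51.9714  84.9442] yaw -29.922926014593532 R [ 0.008  -0.0013 -1.    ] op 0.7513166138719575 F [ 0.9462 -0.0016 -1.311 ]
shares [ 0.0071 -0.0079  0.411 ]
```

View pics/w10.png

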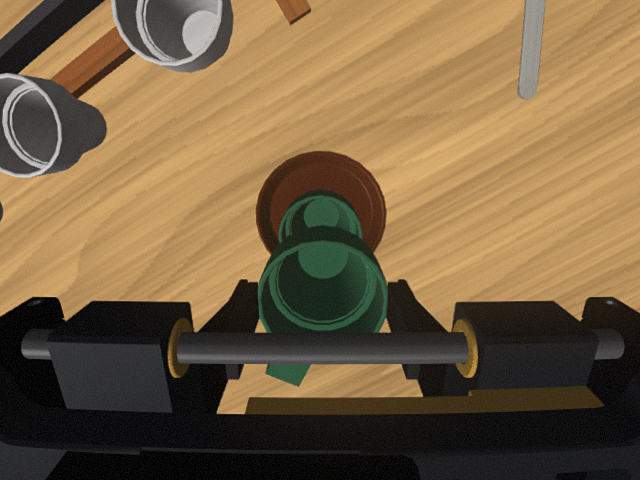

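View pics/s10.png

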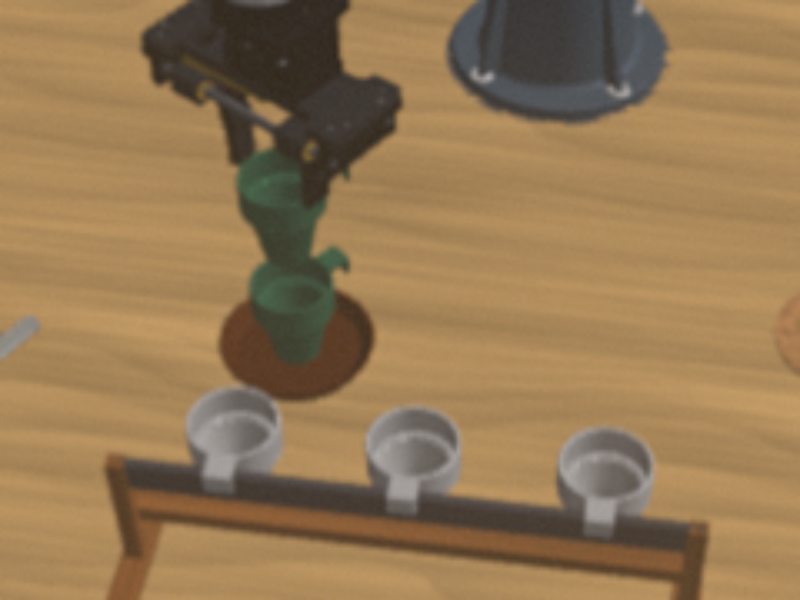

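The pot is held above the lower one. I lower it slowly.

Call:
carry_out(targets=[[0.007,-0.008,0.08,0,0,0],[0.007,-0.008,0.16,0,0,0],[0.007,-0.008,0.24,0,0,0],[0.007,-0.008,0.32,0,0,0],[0.007,-0.008,0.37,0,0,0],[0.007,-0.008,0.39,0,0,0],[0.007,-0.008,0.4,0,0,0],[0.007,-0.008,0.4,0,0,0]])

```text
time_s: 20.35
position: [0.4309, -0.1622, 0.1105]
tcp_rot: [[0.867, -0.499, 0.008], [-0.499, -0.867, -0.003], [0.009, -0.001, -1.0]]
force: [0.1, 0.3, -0.4]
opening: 0.749
```

```bash
python3 go.py .4307 -.162 .108
```

```text
20.35 [ 0.4309 -0.1622  0.1105] [-34.653   28.4258 111.6083   0.1732  39.4788  85.1436] yaw -29.930165210057876 R [ 0.0086 -0.0012 -1.    ] op 0.7493246058949283 F [ 0.1055  0.2633 -0.3777]
shares [-0.0013 -0.0003  0.0123]
```

Call:
carry_out(targets=[[0,0,0.006,0,0,0],[0,0,0.012,0,0,0],[0,0,0.016,0,0,0],[0,0,0.02,0,0,0],[0,0,0.02,0,0,0]])

```text
time_s: 20.98
position: [0.4316, -0.1625, 0.1078]
tcp_rot: [[0.867, -0.499, 0.01], [-0.499, -0.867, -0.004], [0.011, -0.001, -1.0]]
force: [-1.7, 1.2, 11.1]
opening: 0.752
```

Contact at 11 N, at the expected height of .108. Releasing.

Call:
carry_out(targets=[[0,0,-0.005,0,0,0],[0,0,-0.005,0,0,0],[0,0,-0.005,0,0,0],[0,0,-0.1,0,0,0],[0,0,-0.3,0,0,0],[0,0,-0.5,0,0,0],[0,0,-0.5,0,0,0],[0,0,-0.5,0,0,0]], jaw=1)

```text
time_s: 21.98
position: [0.43, -0.1617, 0.2072]
tcp_rot: [[0.867, -0.499, 0.009], [-0.499, -0.867, -0.004], [0.01, -0.001, -1.0]]
force: [-0.4, 0.1, -0.2]
opening: 1.002
```

```bash
cat > chk.py <<'E'
import sys
from wm import *
n=sys.argv[1];zg=float(sys.argv[2])
s=bot.read_state();im=bot.capture("wrist");cv2.imwrite(f"pics/w{n}.png",im)
wmeas(im,s,zg=zg,zt=zg)
im=bot.capture("scene");cv2.imwrite(f"pics/s{n}.png",cv2.resize(im[120:300,180:420],(800,600)))
print("tilt",s["tcp_rot"][:,2])
E
python3 chk.py 11 .112; python3 go.py .607 -.155 .25
```

```text
green (279, 189, 87, 111) [ 0.4312 -0.1628  0.0336  0.0007]
gray (0, 59, 81, 118) [ 0.61   -0.0226  0.0341  0.0007]
gray (510, 0, 26, 102) [ 0.4797 -0.3502  0.0265  0.0046]
gray (128, 0, 104, 78) [ 0.6012 -0.1545  0.0257  0.0025]
brown (493, 297, 147, 37) [ 0.1357 -0.3444  0.0638  0.0071]
brown (399, 279, 78, 54) [ 0.2766 -0.222   0.0347  0.0034]
brown (177, 279, 65, 54) [0.4108 0.0041 0.0393 0.0032]
brown (260, 152, 125, 108) [ 0.4289 -0.1611  0.0634  0.0003]
tilt [ 0.0089 -0.0038 -1.    ]
22.075 [ 0.4296 -0.1615  0.2065] [-34.6712  18.5475 106.3747   0.1394  54.649   85.1737] yaw -29.925390068351593 R [ 0.0076 -0.0014 -1.    ] op 0.9976966514984356 F [ 0.7544 -0.1578  0.5557]
shares [ 0.7542 -0.4707 -0.211 ]
```

View pics/w11.png

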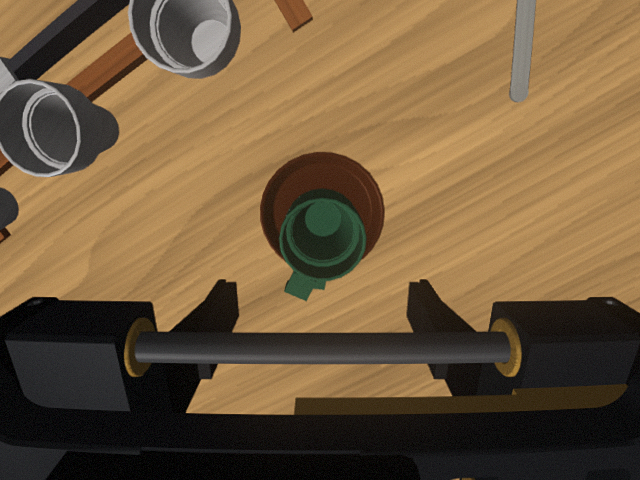

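View pics/s11.png

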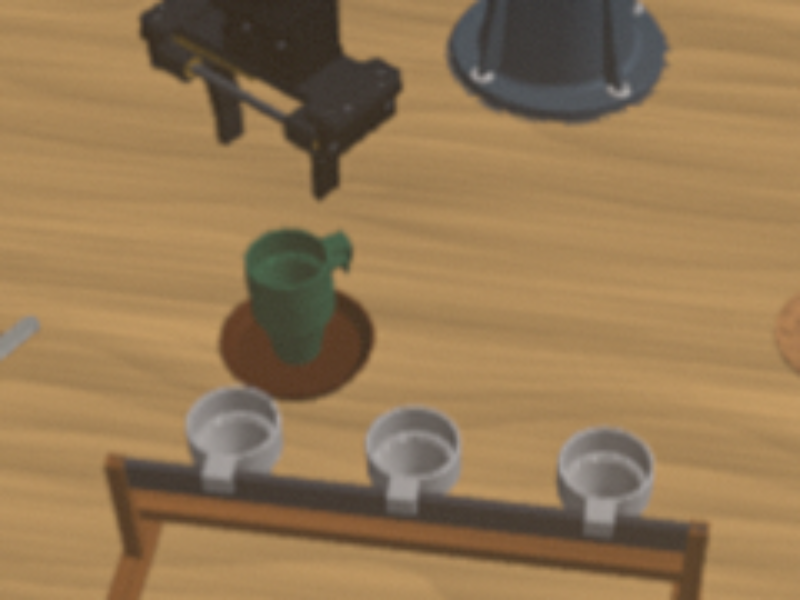

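Both green pots are nested; their shared rim is at .112 and (.431,-.163). Next come the metal pots, nearest first, with the jaws along the rail.

Call:
carry_out(targets=[[0.1,-0.06,-0.1,0,-0.003,-0.1],[0.3,-0.18,-0.18,0,-0.006,-0.22],[0.5,-0.3,-0.18,0,-0.006,-0.344],[0.72,-0.45,-0.18,0,-0.006,-0.344],[0.754,-0.47,-0.18,0,-0.006,-0.344],[0.754,-0.47,-0.18,0,-0.006,-0.344],[0.754,-0.47,-0.18,0,-0.006,-0.344]])

```text
time_s: 22.95
position: [0.6051, -0.1549, 0.2429]
tcp_rot: [[1.0, 0.017, -0.005], [0.017, -1.0, 0.001], [-0.005, -0.001, -1.0]]
force: [0.3, 0.5, -0.9]
opening: 1.001
```

```bash
python3 chk.py 12 .123; python3 go.py .607 -.155 .118
```

```text
green (281, 364, 78, 51) [ 0.4383 -0.1585  0.0356  0.0025]
gray (513, 196, 91, 105) [ 0.587  -0.373   0.0436  0.0078]
gray (0, 167, 60, 96) [0.6051 0.107  0.0333 0.0011]
gray (135, 164, 78, 100) [ 0.6063 -0.0294  0.0332  0.0002]
gray (287, 163, 81, 101) [ 0.6094 -0.159   0.0333  0.0004]
brown (275, 294, 100, 40) [ 0.4315 -0.1609  0.0612  0.0007]
tilt [-0.0047  0.0007 -1.    ]
23.05 [ 0.6056 -0.1552  0.2437] [-24.5665  28.9444  80.4528  -0.0702  70.7648  64.4656] yaw 0.9911291767767857 R [-0.003  -0.0002 -1.    ] op 0.9986270246123906 F [-0.0624  0.34    0.2031]
shares [ 0.009  -0.0006  0.6284]
```

View pics/w12.png

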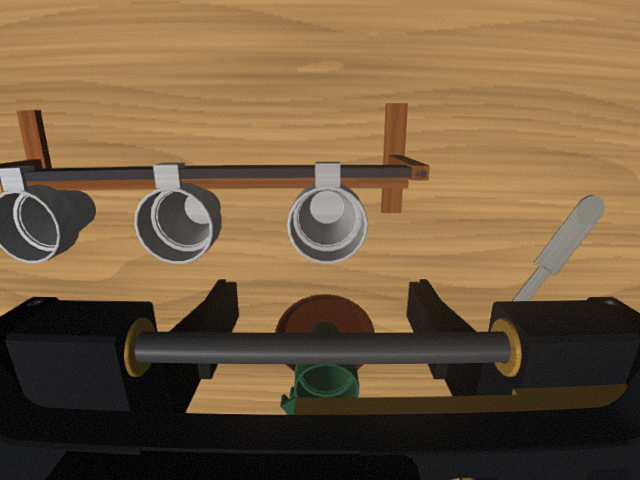

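Call:
carry_out(targets=[[0.017,0.017,0.25,0,0,0],[0.017,0.017,0.45,0,0,0],[0.017,0.017,0.57,0,0,0],[0.017,0.017,0.625,0,0,0],[0.017,0.017,0.63,0,0,0],[0.017,0.017,0.63,0,0,0]])

```text
time_s: 23.8
position: [0.6094, -0.1589, 0.119]
tcp_rot: [[1.0, 0.017, -0.001], [0.017, -1.0, -0.001], [-0.001, 0.001, -1.0]]
force: [-0.3, 0.3, 0.0]
opening: 0.998
```

```bash
python3 chk.py 13 .123; python3 go.py .609 -.1585 .118
```

```text
gray (616, 268, 24, 45) [ 0.6154 -0.3267  0.0103  0.0008]
gray (13, 202, 122, 104) [ 0.6256 -0.0288  0.0271  0.0053]
gray (256, 200, 133, 133) [ 0.6254 -0.1628  0.0333  0.0019]
tilt [-0.0009 -0.0009 -1.    ]
23.9 [ 0.6095 -0.1589  0.1191] [-24.728   37.6271  86.3395  -0.0806  56.0417  64.3255] yaw 0.9915630783251776 R [-0.0006  0.001  -1.    ] op 0.9990657807853137 F [ 0.9407 -0.0671  0.0178]
shares [-0.0024 -0.0019  0.0053]
```

View pics/w13.png

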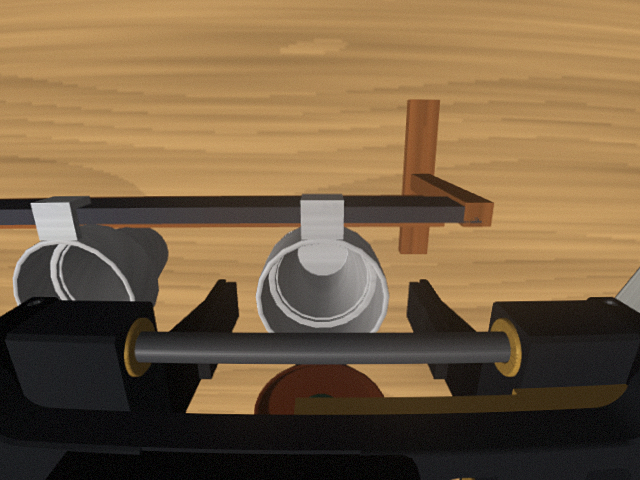

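Call:
carry_out(targets=[[0,0,0.003,0,0,0],[0,0,0.005,0,0,0],[0,0,0.005,0,0,0],[0,0,0.005,0,0,0]], jaw=0.62)

```text
time_s: 24.4
position: [0.6094, -0.1589, 0.118]
tcp_rot: [[1.0, 0.017, -0.001], [0.017, -1.0, -0.001], [-0.001, 0.001, -1.0]]
force: [0.3, -0.2, -0.1]
opening: 0.811
```

Call:
carry_out(targets=[[0,0,0,0,0,0],[0,0,0,0,0,0],[0,0,0,0,0,0]], jaw=0.54)

```text
time_s: 24.78
position: [0.6094, -0.1588, 0.118]
tcp_rot: [[1.0, 0.017, -0.001], [0.017, -1.0, -0.001], [-0.001, 0.001, -1.0]]
force: [-0.2, 0.3, 0.4]
opening: 0.773
```

Call:
carry_out(targets=[[0,0,0,0,0,0],[0,0,0,0,0,0],[0,0,0,0,0,0],[0,0,0,0,0,0]], jaw=0.48)

```text
time_s: 25.28
position: [0.6094, -0.1588, 0.118]
tcp_rot: [[1.0, 0.017, -0.001], [0.017, -1.0, -0.001], [-0.001, 0.001, -1.0]]
force: [-0.1, 0.4, 0.2]
opening: 0.759
```

Call:
carry_out(targets=[[0,0,-0.03,0,0,0],[0,0,-0.08,0,0,0],[0,0,-0.15,0,0,0],[0,0,-0.25,0,0,0],[0,0,-0.4,0,0,0],[0,0,-0.55,0,0,0],[0,0,-0.55,0,0,0]])

```text
time_s: 26.15
position: [0.6107, -0.1595, 0.2315]
tcp_rot: [[1.0, 0.017, 0.005], [0.017, -1.0, -0.004], [0.005, 0.004, -1.0]]
force: [0.5, -0.0, -1.6]
opening: 0.757
```

```bash
python3 chk.py 14 .123; python3 go.py .4312 -.1628 .225
```

```text
green (289, 364, 65, 34) [ 0.4639 -0.1606  0.0295  0.0016]
gray (520, 204, 84, 97) [ 0.5971 -0.3689  0.0384  0.0066]
gray (256, 200, 133, 133) [ 0.5801 -0.1676  0.0567  0.0033]
gray (0, 178, 46, 97) [0.6055 0.1074 0.0338 0.0011]
gray (123, 174, 80, 102) [ 0.6064 -0.0294  0.0331  0.0002]
tilt [ 0.0046 -0.0038 -1.    ]
26.25 [ 0.6086 -0.1585  0.2279] [-24.7215  30.1402  80.9623  -0.089   68.9855  64.3169] yaw 0.9935515571640763 R [-0.002   0.0006 -1.    ] op 0.7590873307921906 F [-0.5418  1.1162 -1.1766]
shares [-0.8873  0.0061  0.0161]
```

View pics/w14.png

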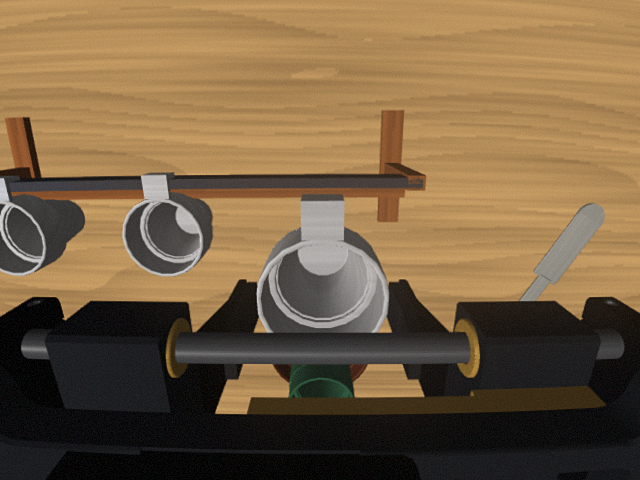

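View pics/s14.png

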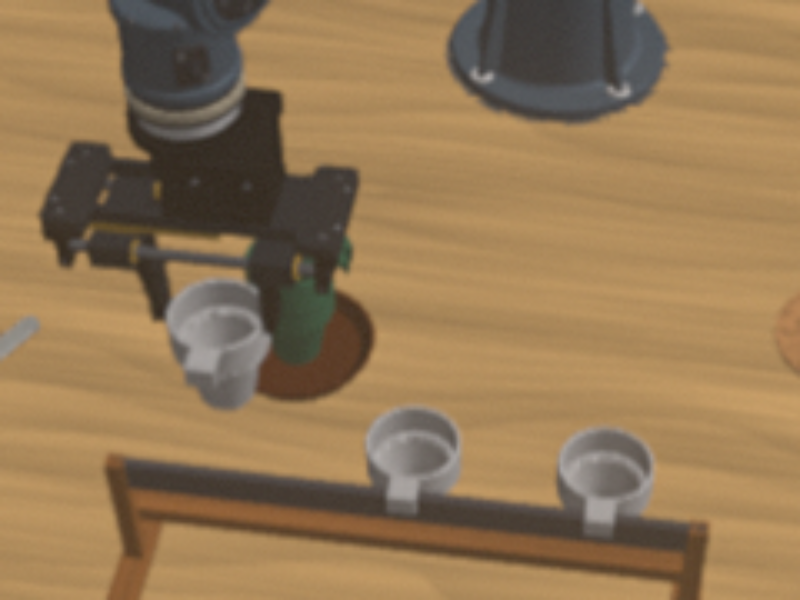

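Call:
carry_out(targets=[[-0.2,0,0,0,0,0],[-0.45,0,0,0,0,0],[-0.7,0,0,0,0,0],[-0.85,0.005,0,0,0,0],[-0.885,0.006,0,0,0,0],[-0.887,0.006,0,0,0,0],[-0.887,0.006,0,0,0,0],[-0.887,0.006,0,0,0,0]])

```text
time_s: 27.25
position: [0.4322, -0.1629, 0.2281]
tcp_rot: [[1.0, 0.018, -0.002], [0.018, -1.0, -0.001], [-0.002, 0.001, -1.0]]
force: [-0.7, 0.8, -1.0]
opening: 0.759
```

```bash
python3 chk.py 15 .123|tail -1; python3 go.py .4312 -.1628 .135
```

```text
tilt [-0.0016 -0.0008 -1.    ]
27.35 [ 0.4319 -0.1628  0.2281] [-34.5048  17.0938 104.1637  -0.1096  58.8111  54.5253] yaw 1.0265890961550272 R [-0.0019  0.0006 -1.    ] op 0.755889254998544 F [ 0.8966 -0.3821 -0.7559]
shares [-0.0024 -0.0003  0.4654]
```

View pics/w15.png

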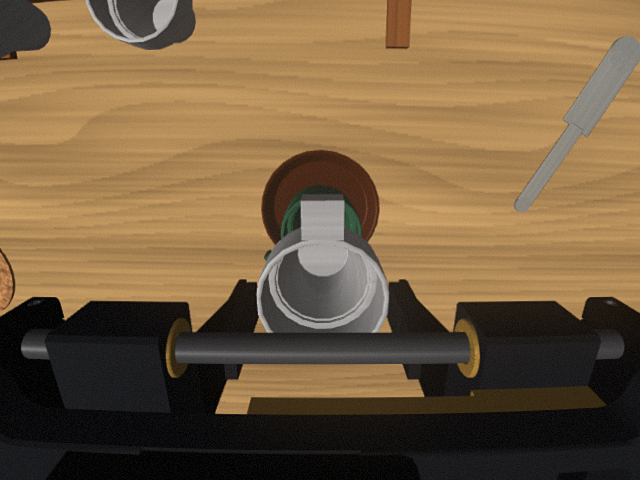

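Call:
carry_out(targets=[[-0.003,0,0.1,0,0,0],[-0.003,0,0.2,0,0,0],[-0.003,0,0.3,0,0,0],[-0.003,0,0.38,0,0,0],[-0.003,0,0.43,0,0,0],[-0.003,0,0.445,0,0,0],[-0.003,0,0.455,0,0,0],[-0.003,0,0.465,0,0,0],[-0.003,0,0.47,0,0,0]])

```text
time_s: 28.48
position: [0.4317, -0.1632, 0.1349]
tcp_rot: [[1.0, 0.018, -0.0], [0.018, -1.0, -0.002], [-0.0, 0.002, -1.0]]
force: [-0.9, -0.1, 9.8]
opening: 0.759
```

```bash
python3 go.py .4312 -.1628 .135
```

```text
28.475 [ 0.4317 -0.1632  0.1349] [-34.5654  25.9393 109.9509  -0.1184  44.0711  54.5031] yaw 1.016567669038833 R [-0.0003  0.0016 -1.    ] op 0.7592713269958192 F [-0.8573 -0.0553  9.8496]
shares [-0.0027 -0.002  -0.0003]
```

Seated at .135, as expected. Releasing.

Call:
carry_out(targets=[[0,0,-0.003,0,0,0],[0,0,-0.003,0,0,0],[0,0,-0.003,0,0,0],[0,0,-0.1,0,0,0],[0,0,-0.3,0,0,0],[0,0,-0.5,0,0,0],[0,0,-0.5,0,0,0],[0,0,-0.5,0,0,0]], jaw=1)

```text
time_s: 29.48
position: [0.4312, -0.1626, 0.2344]
tcp_rot: [[1.0, 0.018, -0.001], [0.018, -1.0, -0.001], [-0.001, 0.001, -1.0]]
force: [0.1, -0.1, -1.2]
opening: 1.001
```

```bash
python3 chk.py 16 .140; python3 go.py .606 -.029 .24
```

```text
gray (279, 172, 88, 108) [ 0.4317 -0.1633  0.0335  0.0004]
gray (512, 37, 125, 173) [ 0.5071 -0.3813  0.0632  0.0073]
gray (91, 0, 91, 44) [ 0.5997 -0.0378  0.0302  0.0009]
brown (493, 297, 147, 38) [ 0.2808 -0.4924  0.0566  0.0126]
brown (262, 148, 117, 98) [ 0.429  -0.1609  0.0632  0.0004]
tilt [-0.0013 -0.0009 -1.    ]
29.575 [ 0.4308 -0.1624  0.2336] [-34.5488  16.5748 103.8528  -0.0968  59.7188  54.4839] yaw 1.0162496304869124 R [-0.0029 -0.0003 -1.    ] op 1.001796270751725 F [-0.6729  0.2869 -0.936 ]
shares [ 0.8876 -0.6513 -0.0342]
```

View pics/w16.png

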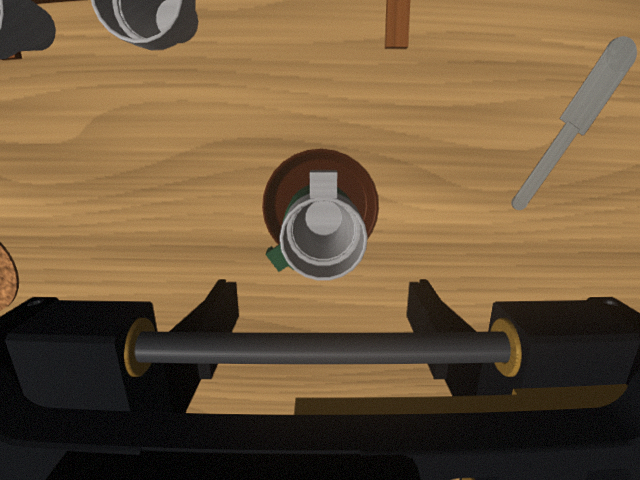

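View pics/s16.png

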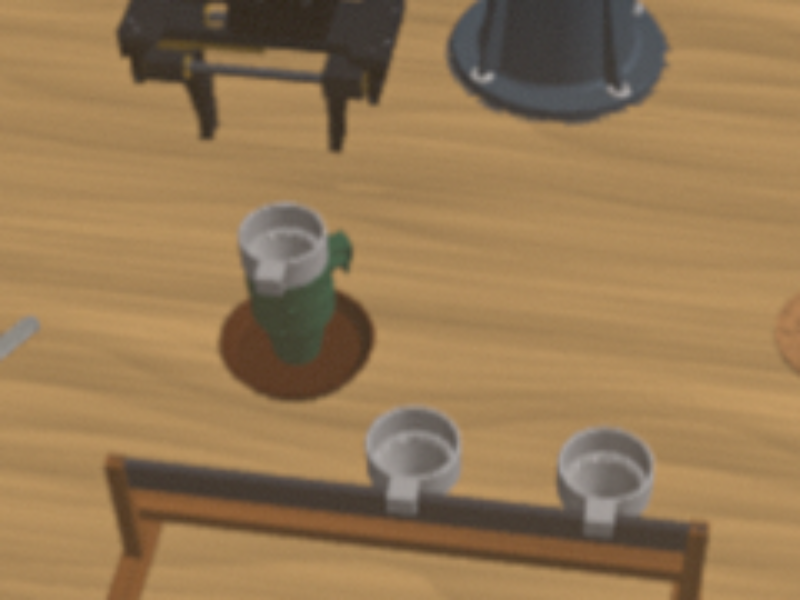

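The stack of three is sound. Next is the middle metal pot.

Call:
carry_out(targets=[[0.2,-0.15,-0.03,0,0,0],[0.45,-0.33,-0.03,0,0,0],[0.7,-0.5,-0.03,0,0,0],[0.88,-0.64,-0.03,0,0,0],[0.888,-0.651,-0.03,0,0,0],[0.888,-0.651,-0.03,0,0,0],[0.888,-0.651,-0.03,0,0,0]])

```text
time_s: 30.45
position: [0.6048, -0.0298, 0.2385]
tcp_rot: [[1.0, 0.017, -0.005], [0.017, -1.0, 0.0], [-0.005, -0.0, -1.0]]
force: [0.6, 0.4, -0.3]
opening: 1.001
```

```bash
python3 chk.py 17 .123; python3 go.py .606 -.029 .118
```

```text
green (398, 364, 33, 33) [ 0.4559 -0.12    0.0196  0.0009]
gray (609, 249, 31, 51) [ 0.5694 -0.2963  0.0227  0.0012]
gray (119, 168, 79, 100) [0.6036 0.1069 0.0331 0.0002]
gray (281, 166, 81, 102) [ 0.6067 -0.0289  0.0333  0.0004]
brown (374, 279, 103, 54) [ 0.4729 -0.1645  0.0353  0.0062]
tilt [-0.0051  0.0004 -1.    ]
30.55 [ 0.6052 -0.03    0.239 ] [-13.3752  27.6913  83.5829  -0.036   68.939   75.7118] yaw 0.9260669434607713 R [-0.0038 -0.0004 -1.    ] op 1.0014757734091153 F [-0.331  -0.2954 -0.0568]
shares [ 0.0064 -0.0047  0.6052]
```

Call:
carry_out(targets=[[0.008,-0.005,0.25,0,0,0],[0.008,-0.005,0.45,0,0,0],[0.008,-0.005,0.55,0,0,0],[0.008,-0.005,0.6,0,0,0],[0.008,-0.005,0.608,0,0,0],[0.008,-0.005,0.608,0,0,0]])

```text
time_s: 31.3
position: [0.607, -0.0293, 0.1185]
tcp_rot: [[1.0, 0.016, -0.002], [0.016, -1.0, -0.0], [-0.002, 0.0, -1.0]]
force: [0.1, 0.8, -0.2]
opening: 1.002
```

Call:
carry_out(targets=[[0,0,0,0,0,0],[0,0,0,0,0,0],[0,0,0,0,0,0],[0,0,0,0,0,0]], jaw=0.62)

```text
time_s: 31.8
position: [0.607, -0.0292, 0.1186]
tcp_rot: [[1.0, 0.016, -0.002], [0.016, -1.0, -0.0], [-0.002, 0.0, -1.0]]
force: [0.6, 0.9, 0.1]
opening: 0.815
```

Call:
carry_out(targets=[[0,0,0,0,0,0],[0,0,0,0,0,0],[0,0,0,0,0,0]], jaw=0.54)

```text
time_s: 32.17
position: [0.6069, -0.029, 0.1186]
tcp_rot: [[1.0, 0.016, -0.002], [0.016, -1.0, 0.0], [-0.002, -0.0, -1.0]]
force: [-0.7, 2.2, 0.8]
opening: 0.773
```

Call:
carry_out(targets=[[0,0,0,0,0,0],[0,0,0,0,0,0],[0,0,0,0,0,0],[0,0,0,0,0,0]], jaw=0.48)

```text
time_s: 32.67
position: [0.6069, -0.0289, 0.1186]
tcp_rot: [[1.0, 0.016, -0.002], [0.016, -1.0, 0.0], [-0.002, -0.0, -1.0]]
force: [-0.2, 0.8, 0.3]
opening: 0.758
```

Call:
carry_out(targets=[[0,0,-0.03,0,0,0],[0,0,-0.08,0,0,0],[0,0,-0.15,0,0,0],[0,0,-0.25,0,0,0],[0,0,-0.45,0,0,0],[0,0,-0.65,0,0,0],[0,0,-0.68,0,0,0],[0,0,-0.68,0,0,0]])

```text
time_s: 33.67
position: [0.6065, -0.0289, 0.2547]
tcp_rot: [[1.0, 0.016, -0.002], [0.016, -1.0, 0.0], [-0.002, -0.0, -1.0]]
force: [-0.4, -0.2, -0.9]
opening: 0.757
```

```bash
python3 chk.py 18 .123|tail -1; python3 go.py .4317 -.1633 .25
```

```text
tilt [-0.0025  0.0002 -1.    ]
33.775 [ 0.6057 -0.0288  0.2529] [-13.2581  26.9632  82.4821  -0.018   70.8891  75.841 ] yaw 0.9069583699433345 R [-0.0057 -0.0011 -1.    ] op 0.7541518013353337 F [-0.1362  0.0175 -0.5764]
shares [-0.8806  0.6588  0.019 ]
```

View pics/s18.png

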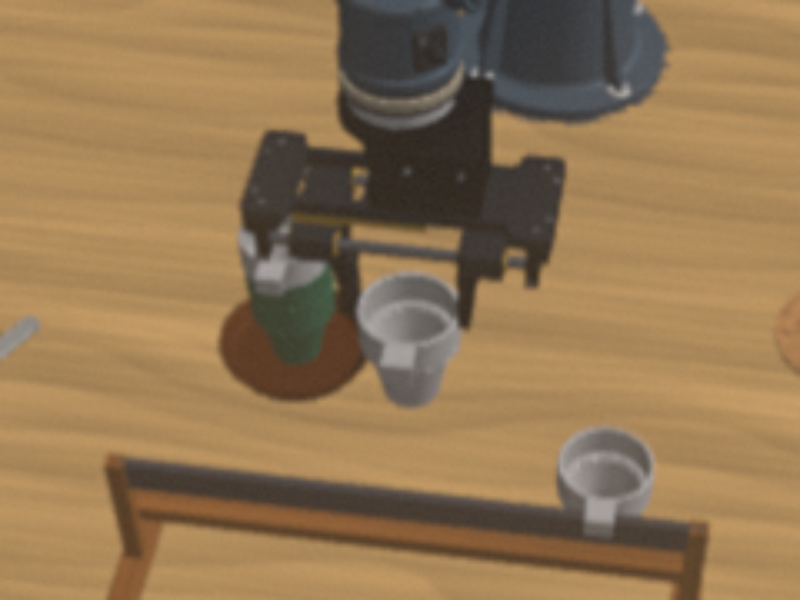

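Call:
carry_out(targets=[[-0.2,0.15,0,0,0,0],[-0.45,0.33,0,0,0,0],[-0.7,0.52,0,0,0,0],[-0.85,0.64,0,0,0,0],[-0.88,0.659,0,0,0,0],[-0.88,0.659,0,0,0,0],[-0.88,0.659,0,0,0,0],[-0.88,0.659,0,0,0,0]])

```text
time_s: 34.78
position: [0.4326, -0.1627, 0.2536]
tcp_rot: [[1.0, 0.018, -0.006], [0.018, -1.0, 0.001], [-0.006, -0.001, -1.0]]
force: [0.1, 0.1, -1.7]
opening: 0.754
```

```bash
python3 chk.py 19 .123|tail -1; python3 go.py .4317 -.1633 .1636
```

```text
tilt [-0.0058  0.0013 -1.    ]
34.875 [ 0.4324 -0.1628  0.2537] [-34.443   15.1995 102.0141  -0.1472  63.0979  54.6326] yaw 0.9915919802685524 R [-0.0058 -0.0013 -1.    ] op 0.7538744476856343 F [-1.361   0.3474 -0.8975]
shares [-0.0009  0.0031  0.4504]
```

View pics/w19.png

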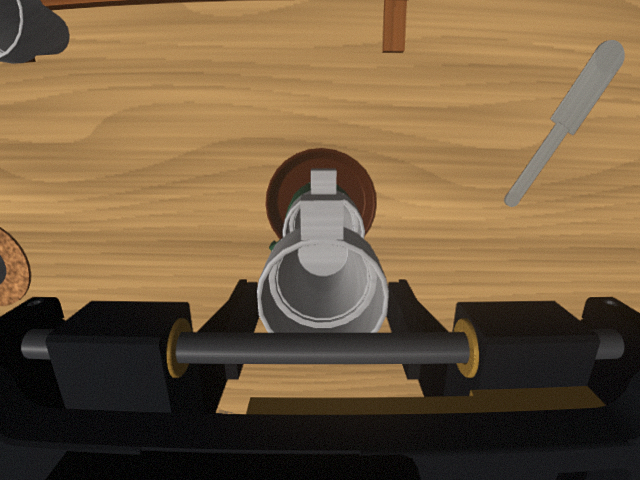

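Call:
carry_out(targets=[[-0.001,0.003,0.1,0,0,0],[-0.001,0.003,0.2,0,0,0],[-0.001,0.003,0.3,0,0,0],[-0.001,0.003,0.37,0,0,0],[-0.001,0.003,0.41,0,0,0],[-0.001,0.003,0.43,0,0,0],[-0.001,0.003,0.44,0,0,0],[-0.001,0.003,0.45,0,0,0],[-0.001,0.003,0.455,0,0,0]])

```text
time_s: 36.0
position: [0.4324, -0.1637, 0.1636]
tcp_rot: [[1.0, 0.017, -0.004], [0.017, -1.0, 0.0], [-0.004, -0.0, -1.0]]
force: [-0.8, 0.6, 9.9]
opening: 0.757
```

```bash
python3 go.py .4317 -.1633 .1636
```

```text
36.0 [ 0.4324 -0.1637  0.1636] [-34.5443  23.1125 108.1472  -0.1599  48.9314  54.5772] yaw 0.9837919907149262 R [-0.0039 -0.0002 -1.    ] op 0.7566655792598543 F [-0.8153  0.6117  9.9425]
shares [-0.0035 -0.0021 -0.0002]
```

Seated at .1636 with 10 N. Releasing.

Call:
carry_out(targets=[[0,0,-0.003,0,0,0],[0,0,-0.003,0,0,0],[0,0,-0.003,0,0,0],[0,0,-0.1,0,0,0],[0,0,-0.3,0,0,0],[0,0,-0.5,0,0,0],[0,0,-0.5,0,0,0],[0,0,-0.5,0,0,0]], jaw=1)

```text
time_s: 37.0
position: [0.4321, -0.1633, 0.2629]
tcp_rot: [[1.0, 0.017, -0.005], [0.017, -1.0, 0.001], [-0.005, -0.001, -1.0]]
force: [-0.7, -0.7, 0.0]
opening: 0.996
```

```bash
python3 chk.py 20 .168; python3 go.py .6036 .107 .24;python3 - <<'E'
from h import *
im=bot.capture("top");cv2.imwrite("pics/t20.png",im)
E
```

```text
gray (279, 172, 88, 107) [ 0.4327 -0.1639  0.0335  0.0004]
gray (500, 41, 117, 164) [ 0.5134 -0.3496  0.0526  0.0089]
brown (493, 297, 147, 38) [ 0.2895 -0.511   0.0584  0.0113]
brown (266, 147, 109, 89) [ 0.4291 -0.1611  0.0631  0.0004]
tilt [-0.0051  0.0009 -1.    ]
37.1 [ 0.4318 -0.1631  0.2622] [-34.5215  14.5556 101.3547  -0.1357  64.4734  54.5569] yaw 0.9808284787942325 R [-0.0067 -0.0021 -1.    ] op 1.0005141412053509 F [-0.208   0.059  -0.0303]
shares [ 0.8827 -1.3353  0.1079]
```

View pics/w20.png

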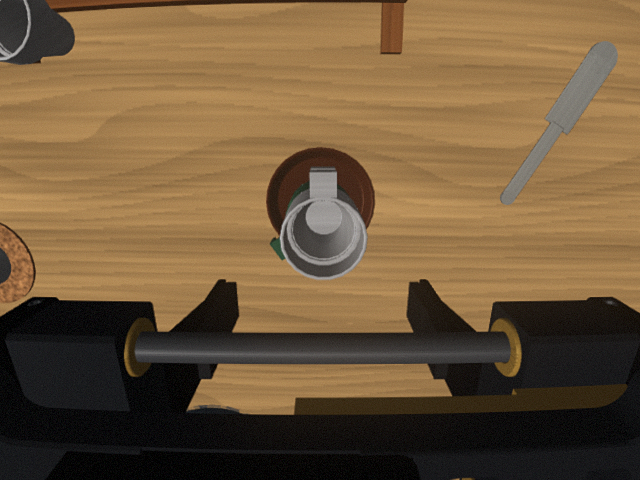

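View pics/t20.png

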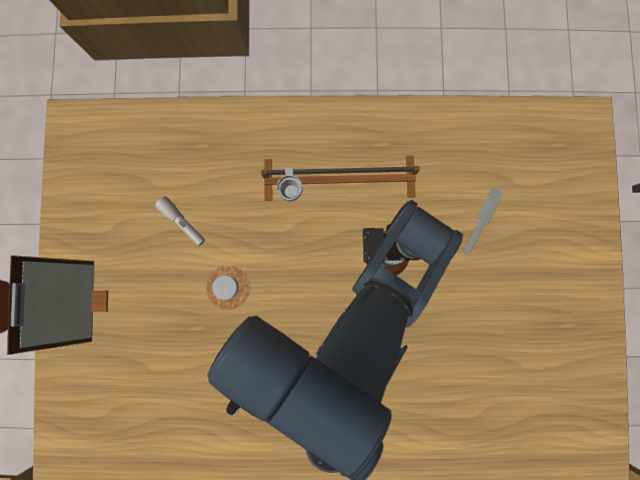

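Four are stacked, and the tin is still on the mat at (224,288) in the top view. The last metal pot is next.

Call:
carry_out(targets=[[0.2,-0.25,0,0,0.003,0],[0.4,-0.5,0,0,0.003,0],[0.6,-0.75,0,0,0.003,0],[0.8,-1,0,0,0.003,0],[0.88,-1,0.05,0,0.003,0],[0.88,-1,0.1,0,0.003,0],[0.88,-1,0.1,0,0.003,0],[0.88,-1,0.1,0,0.003,0]])

```text
time_s: 38.15
position: [0.6033, 0.039, 0.2413]
tcp_rot: [[1.0, 0.016, -0.003], [0.016, -1.0, 0.002], [-0.003, -0.002, -1.0]]
force: [0.5, -1.0, 0.0]
opening: 0.997
```

Call:
carry_out(targets=[[0,-0.2,0,0,0,0],[0,-0.33,0,0,0,0],[0,-0.33,0,0,0,0],[0,-0.33,0,0,0,0]])

```text
time_s: 38.65
position: [0.6022, 0.104, 0.2419]
tcp_rot: [[1.0, 0.015, -0.003], [0.015, -1.0, 0.002], [-0.003, -0.002, -1.0]]
force: [0.1, -0.1, 0.2]
opening: 1.002
```

```bash
python3 chk.py 21 .123; python3 go.py .604 .107 .118
```

```text
gray (0, 212, 103, 89) [0.5891 0.334  0.0495 0.0062]
gray (278, 166, 81, 101) [0.6039 0.1074 0.0333 0.0004]
brown (493, 294, 147, 37) [ 0.417  -0.231   0.0743  0.0068]
brown (372, 279, 105, 55) [ 0.4687 -0.0328  0.0378  0.0076]
brown (169, 279, 70, 54) [0.4755 0.244  0.0401 0.0028]
tilt [-0.0026  0.0015 -1.    ]
38.75 [0.6024 0.1037 0.2417] [-0.7436 27.9239 82.6807  0.1045 69.5572 88.409 ] yaw 0.8108595589403486 R [-0.0028 -0.0018 -1.    ] op 0.996705811309508 F [ 0.4759  0.1691 -0.0383]
shares [ 0.0101 -0.0152  0.6187]
```

View pics/w21.png

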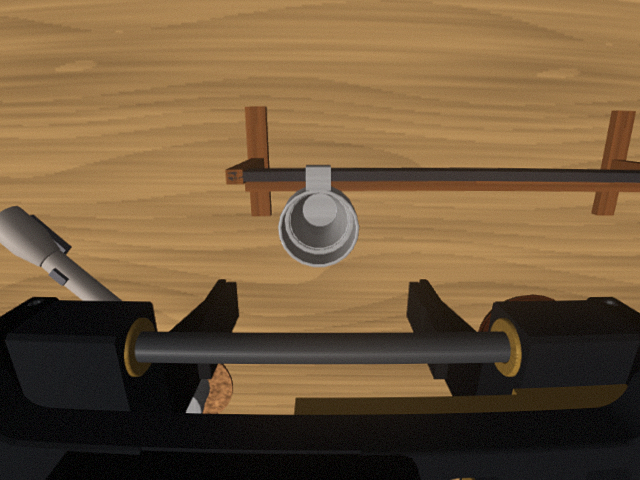

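Call:
carry_out(targets=[[0.008,-0.017,0.25,0,0,0],[0.008,-0.017,0.45,0,0,0],[0.008,-0.017,0.56,0,0,0],[0.008,-0.017,0.61,0,0,0],[0.008,-0.017,0.619,0,0,0],[0.008,-0.017,0.619,0,0,0]])

```text
time_s: 39.5
position: [0.6044, 0.1071, 0.1189]
tcp_rot: [[1.0, 0.014, -0.001], [0.014, -1.0, 0.002], [-0.001, -0.002, -1.0]]
force: [-0.3, -0.1, 0.2]
opening: 0.997
```

Call:
carry_out(targets=[[0,0,0,0,0,0],[0,0,0,0,0,0],[0,0,0,0,0,0],[0,0,0,0,0,0]], jaw=0.62)

```text
time_s: 40.0
position: [0.6044, 0.1072, 0.1191]
tcp_rot: [[1.0, 0.014, -0.001], [0.014, -1.0, 0.002], [-0.001, -0.002, -1.0]]
force: [0.3, -0.4, -0.4]
opening: 0.816
```

Call:
carry_out(targets=[[0,0,0,0,0,0],[0,0,0,0,0,0],[0,0,0,0,0,0]], jaw=0.54)

```text
time_s: 40.38
position: [0.6043, 0.1074, 0.119]
tcp_rot: [[1.0, 0.014, -0.001], [0.014, -1.0, 0.002], [-0.001, -0.002, -1.0]]
force: [-0.6, 1.4, 0.3]
opening: 0.773
```

Call:
carry_out(targets=[[0,0,0,0,0,0],[0,0,0,0,0,0],[0,0,0,0,0,0],[0,0,0,0,0,0]], jaw=0.48)

```text
time_s: 40.88
position: [0.6043, 0.1074, 0.119]
tcp_rot: [[1.0, 0.014, -0.001], [0.014, -1.0, 0.002], [-0.001, -0.002, -1.0]]
force: [-0.8, 1.4, -0.9]
opening: 0.753
```

Call:
carry_out(targets=[[0,0,-0.03,0,0,0],[0,0,-0.08,0,0,0],[0,0,-0.15,0,0,0],[0,0,-0.3,0,0,0],[0,0,-0.55,0,0,0],[0,0,-0.8,0,0,0],[-0.15,0.15,-0.84,0,0,0],[-0.35,0.4,-0.84,0,0,0],[-0.5,0.65,-0.84,0,0,0],[-0.55,0.9,-0.84,0,0,0],[-0.55,0.9,-0.84,0,0,0],[-0.55,0.9,-0.84,0,0,0]])

```text
time_s: 42.38
position: [0.4967, -0.0743, 0.2873]
tcp_rot: [[1.0, 0.013, -0.001], [0.013, -1.0, 0.003], [-0.001, -0.003, -1.0]]
force: [-0.4, -1.0, -0.8]
opening: 0.75
```

```bash
python3 chk.py 22 .123|tail -1; python3 go.py .4327 -.1638 .286
```

```text
tilt [-0.0007  0.0026 -1.    ]
42.475 [ 0.497  -0.0734  0.287 ] [-21.2377  16.1723  94.4154   0.1191  69.5107  67.8451] yaw 0.875545113052888 R [-0.0009 -0.0024 -1.    ] op 0.7530513568068273 F [-0.6914  0.2082 -1.147 ]
shares [-0.3282  0.447   0.0043]
```

View pics/s22.png

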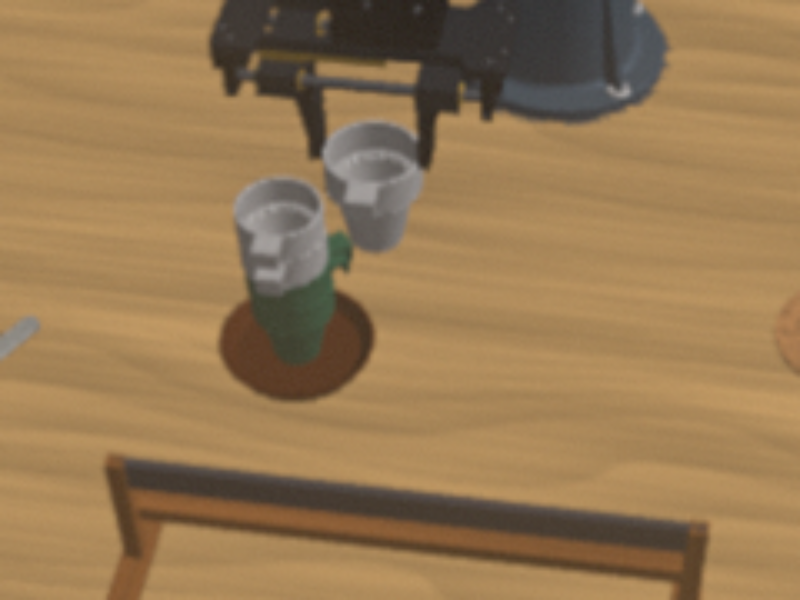

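Call:
carry_out(targets=[[-0.15,0.2,0,0,0,0],[-0.28,0.38,0,0,0,0],[-0.328,0.447,0,0,0,0],[-0.328,0.447,0,0,0,0],[-0.328,0.447,0,0,0,0],[-0.328,0.447,0,0,0,0]])

```text
time_s: 43.22
position: [0.4333, -0.1628, 0.2868]
tcp_rot: [[1.0, 0.017, -0.001], [0.017, -1.0, 0.003], [-0.001, -0.003, -1.0]]
force: [-0.2, 0.1, -1.5]
opening: 0.754
```

```bash
python3 go.py .4323 -.1638 .192
```

```text
43.225 [ 0.4333 -0.1628  0.2868] [-34.5437  12.7944  99.3675   0.1156  67.9658  54.4394] yaw 0.9735013979311534 R [-0.0007 -0.0028 -1.    ] op 0.753767639526397 F [-0.2381  0.0681 -1.4541]
shares [-0.0048  0.0061  0.474 ]
```

Call:
carry_out(targets=[[-0.005,0.006,0.1,0,0,0],[-0.005,0.006,0.2,0,0,0],[-0.005,0.006,0.3,0,0,0],[-0.005,0.006,0.39,0,0,0],[-0.005,0.006,0.43,0,0,0],[-0.005,0.006,0.45,0,0,0],[-0.005,0.006,0.465,0,0,0],[-0.005,0.006,0.475,0,0,0],[-0.005,0.006,0.48,0,0,0]])

```text
time_s: 44.35
position: [0.4332, -0.1643, 0.1919]
tcp_rot: [[1.0, 0.017, 0.002], [0.017, -1.0, 0.002], [0.002, -0.002, -1.0]]
force: [-0.2, 1.3, 9.5]
opening: 0.754
```

```bash
python3 go.py .4323 -.1638 .192
```

```text
44.35 [ 0.4332 -0.1643  0.1919] [-34.7166  20.3503 106.5005   0.1586  53.1305  54.2273] yaw 0.9609085767276162 R [ 0.0016 -0.0016 -1.    ] op 0.7543746789008237 F [-0.2095  1.3368  9.5103]
shares [-0.0043 -0.0023 -0.0004]
```

Seated at .192. I release, rise, and check the stack and the tin.

Call:
carry_out(targets=[[0,0,-0.003,0,0,0],[0,0,-0.003,0,0,0],[0,0,-0.003,0,0,0],[0,0,-0.1,0,0,0],[0,0,-0.3,0,0,0],[0,0,-0.5,0,0,0],[0,0,-0.5,0,0,0],[0,0,-0.5,0,0,0]], jaw=1)

```text
time_s: 45.35
position: [0.4324, -0.164, 0.2913]
tcp_rot: [[1.0, 0.017, 0.0], [0.017, -1.0, 0.002], [0.0, -0.002, -1.0]]
force: [-0.2, -0.9, -0.6]
opening: 1.004
```

```bash
python3 chk.py 23 .196; python3 go.py ;python3 - <<'E'
from h import *
im=bot.capture("top");cv2.imwrite("pics/t23.png",im);c=cam("top")
h=cv2.cvtColor(im,cv2.COLOR_BGR2HSV);m=cv2.inRange(h,(0,0,90),(180,40,255));m[:240]=0;m[330:]=0;m[:,:190]=0;m[:,275:]=0
for k in blobs(m): print("tin",cv2.boundingRect(k),fitc(planecircle(c,k,.05)))
print(proj(c,[.339,.29,.05]))
E
```

```text
gray (279, 172, 88, 108) [ 0.433  -0.1642  0.0335  0.0004]
gray (490, 48, 109, 153) [ 0.5118 -0.3428  0.0506  0.008 ]
brown (493, 297, 147, 40) [ 0.229  -0.5479  0.074   0.0112]
brown (270, 147, 101, 82) [ 0.4293 -0.1609  0.063   0.0005]
brown (2, 9, 399, 61) [ 0.1579 -0.0574  0.4866  0.0049]
brown (0, 0, 401, 22) [1.4496 0.0064 0.8077 0.0032]
tilt [ 0.0005  0.0023 -1.    ]
45.45 [ 0.4321 -0.1638  0.2906] [-34.7471  12.4878  99.1191   0.1335  68.5538  54.2431] yaw 0.9610087793141798 R [-0.001  -0.0034 -1.    ] op 1.0013991480039912 F [ 0.1767  0.1085 -0.0862]
tin (213, 276, 24, 24) (np.float64(0.33834548625670097), np.float64(0.2905807233337813), np.float64(0.03227585787103234), np.float64(0.0006058902424439402))
[[224.5554 287.0222]]
```

View pics/w23.png

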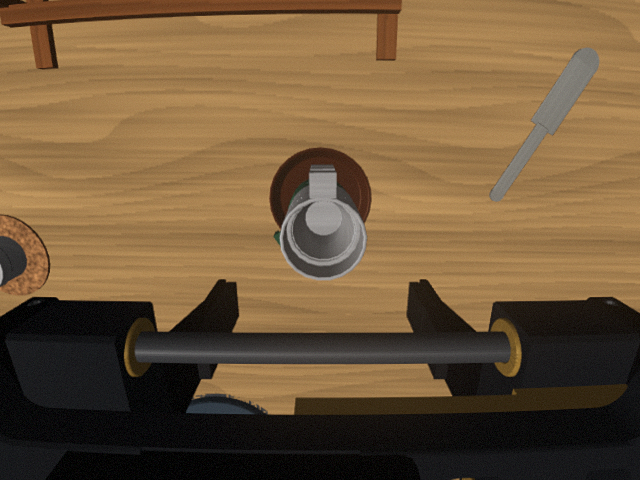

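View pics/s23.png

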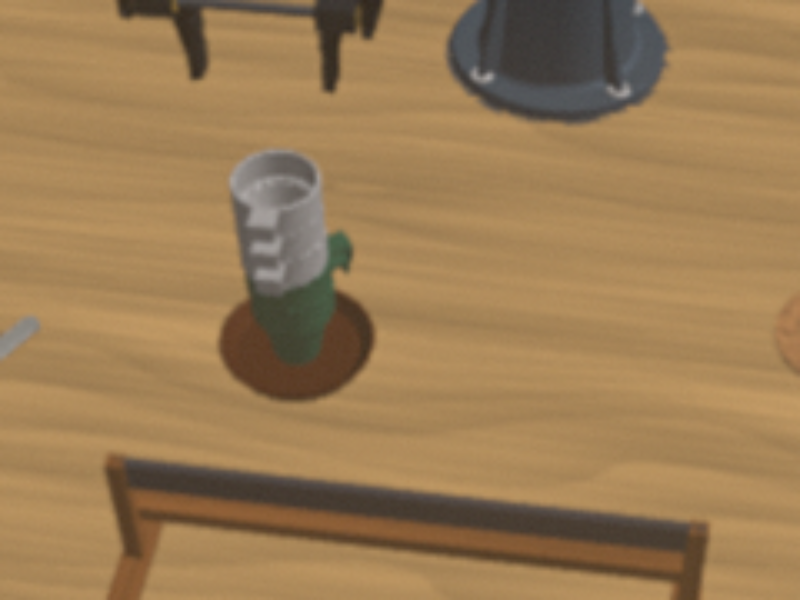

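View pics/t23.png

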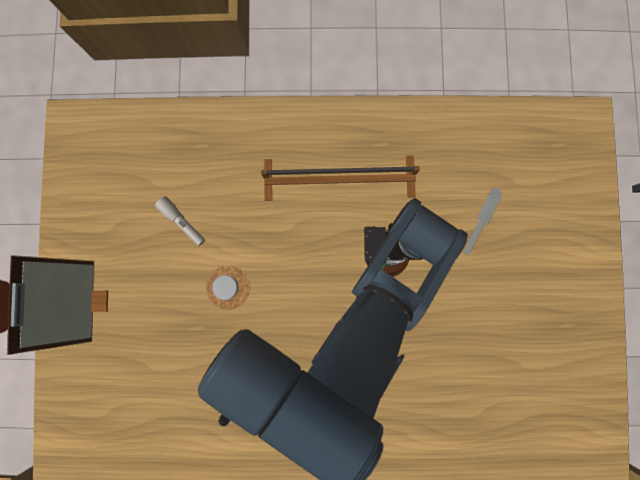

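The stack of five stands in the saucer with its top rim at (.433,-.164). The tin is at (.338,.291) on the mat, and no further pots appear in any view. I back the arm away, wait briefly, and look once more.

Call:
carry_out(targets=[[-0.1,0,-0.3,0,0,0],[-0.1,0.3,-0.4,0,0,0],[-0.1,0.6,-0.4,0,0,0],[-0.1,0.9,-0.4,0,0,0],[-0.1,0.9,-0.4,0,0,0],[-0.1,0.9,-0.4,0,0,0],[-0.1,0.9,-0.4,0,0,0],[-0.1,0.9,-0.4,0,0,0],[-0.1,0.9,-0.4,0,0,0],[-0.1,0.9,-0.4,0,0,0],[-0.1,0.9,-0.4,0,0,0],[-0.1,0.9,-0.4,0,0,0],[-0.1,0.9,-0.4,0,0,0],[-0.1,0.9,-0.4,0,0,0],[-0.1,0.9,-0.4,0,0,0],[-0.1,0.9,-0.4,0,0,0],[-0.1,0.9,-0.4,0,0,0],[-0.1,0.9,-0.4,0,0,0]])

```text
time_s: 47.75
position: [0.4153, -0.3445, 0.37]
tcp_rot: [[1.0, 0.017, -0.001], [0.017, -1.0, 0.003], [-0.001, -0.003, -1.0]]
force: [0.2, -0.0, -0.5]
opening: 0.999
```

```bash
python3 go.py ;python3 - <<'E'
from h import *
cv2.imwrite("pics/s24.png",bot.capture("scene"))
im=bot.capture("top");cv2.imwrite("pics/t24.png",im);c=cam("top")
h=cv2.cvtColor(im,cv2.COLOR_BGR2HSV);m=cv2.inRange(h,(0,0,90),(180,40,255));m[:210]=0;m[330:]=0;m[:,:190]=0;m[:,430:]=0
for k in blobs(m):
    b=cv2.boundingRect(k); print("gray",b,fitc(planecircle(c,k,.05 if b[0]<280 else .196)))
E
```

```text
47.75 [ 0.4153 -0.3445  0.37  ] [-51.5903  15.3242  82.1324   0.0736  82.7394  37.4437] yaw 0.9567373347020398 R [-0.0011 -0.0035 -1.    ] op 0.9993826820383144 F [ 0.2155 -0.041  -0.4524]
gray (213, 276, 24, 24) (np.float64(0.33834548625670097), np.float64(0.2905807233337813), np.float64(0.03227585787103234), np.float64(0.0006058902424439402))
gray (379, 229, 31, 36) (np.float64(0.43293738890536143), np.float64(-0.15659308336204586), np.float64(0.037851538296491495), np.float64(0.0010797036191317808))
gray (190, 226, 13, 20) (np.float64(0.4878285515409015), np.float64(0.3646664484907205), np.float64(0.025016313244439745), np.float64(0.0014202251356480963))
```

View pics/t24.png

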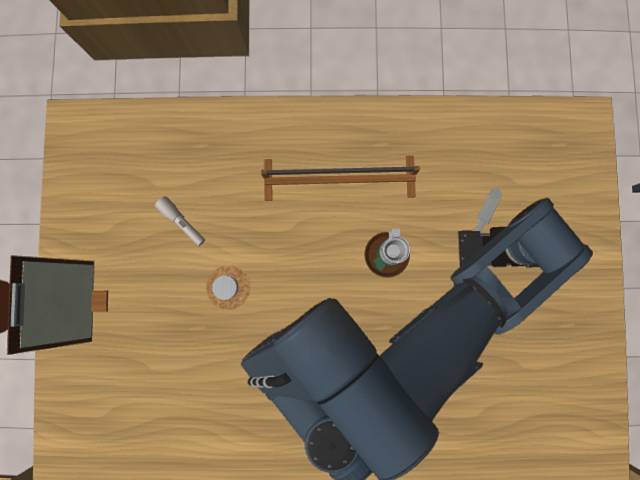

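View pics/s24.png

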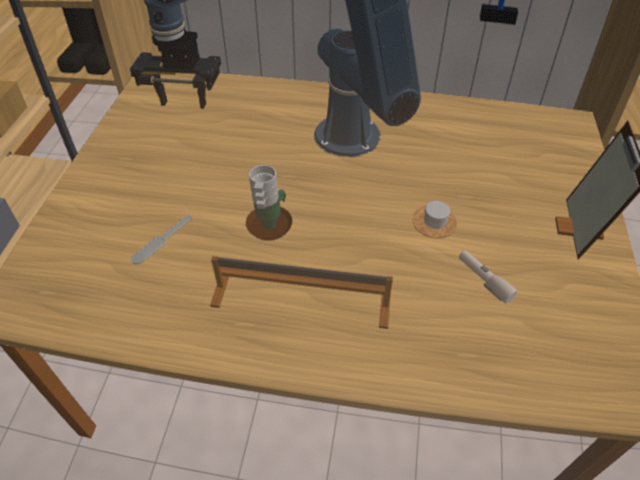

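```bash
python3 -c "
from rig import bot
print(bot.hand_in())"
```

```text
the job is handed in; nothing more can be done
None
```

The job is handed in at about 48 s of the 210 s allowed. The tin stands on the cork mat, and all five pots (two green, three aluminium) are in one upright stack in the saucer, green below aluminium.

- **Tin:** the last top view puts it at (0.338, 0.291), within 1 mm of the mat's measured centre. It was not knocked aside.
- **Stack:** each nested pot met about 10 N at the height expected for fully home. The last wrist view put the top rim at (0.433, -0.164), about 5 mm off the saucer's axis. The bottom pot was within 1 mm of that axis when placed.
- **Bystanders:** the flashlight and shoe horn look unmoved in the last pictures; I compared these by eye and did not measure them. The open gripper was clear of everything.

**Failed grasp:** on the first green pot, closing the gripper fully drove the fingers through the thin wall. The pot did not move, and I gripped that pot and all the others by closing in stages to about 66 mm.

**Disagreement:** the top camera's last fit of the stack's upper rim differed from the wrist camera's by about 8 mm in y. I put this down to hooks in the outline, since its fitted radius came out at 38 mm instead of 34, and relied on the wrist view.

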